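# Fetch the septa tin from the blocked drawer

## Robot

A 7-joint arm with a two-finger parallel gripper is mounted at the origin on a cart in front of the work surface, level with it; the furniture and walls round the work are solid. World frame = base frame: x ahead of the robot, y to its left, z up, the work surface at z = 0. Lengths are in m, angles in rad, forces in N, time in s.
With the tool pointing down it reaches from about 0.4 to 0.85 m from the base axis. Payload 4.5 kg.
Tool frame: the origin (TCP) lies at the very end of the fingers, on their centre line; the grasp point (between the pads) lies 19 mm behind it (env.tcp_to_grasp is the distance from the TCP to the grasp point, in m); z points along the fingers, x is the direction in which the jaws open and shut, and the axes are right-handed (so a half turn about z gives the same grasp; the last joint's range is limited). The gripper opens to 88 mm and grips with 3 to 60 N. Pads are 18 mm wide; open, the fingers measure 123 mm over their backs; the gripper's body (75 mm by 187 mm) begins 45 mm behind the grasp point.
Start: joints at [1.225, 0.689, -0.195, 1.565, 0.157, 0.902, -0.215], TCP at [0.232, -0.58, 0.239] pointing down, gripper open.
Joint ranges: [-3.01, 3.01], [-0.46, 2.08], [-1.47, 1.51], [0.13, 2.56], [-1, 4.14], [0.04, 2.09], [-2.66, 2.66]. Speed limits (rad/s): [2.57, 2.57, 3.14, 3.14, 3.14, 3.14, 3.14].

## Interface

Orientations are given as a unit quaternion [x, y, z, w].
In Python, from rig import env, imaging, models gives the robot as it stands. The module is installed in compiled form; this text tells all that it offers.
- The arm moves only by the tool carry_out, never from a script. Its argument "plan" is a list of rows, each an object of numbers: "tx", "ty", "tz": the shift along the tool's x, y, z in m; "wx", "wy", "wz": the turn, a rotation vector about the tool's x, y, z in degrees; "claw": the closure, from -1 (fully open) to 1 (shut). In form: [{"tx": .., "ty": .., "tz": .., "wx": .., "wy": .., "wz": .., "claw": ..}, ...]. A call has exactly 8 rows; each row is the pose to reach, as a shift and turn from the pose measured when the call began, along the tool's axes at that moment; what a row does not reach only later rows make up. A row lasts 1/8 s, in which the tool goes at most 62.5 mm and 10.7 degrees, less where a joint would pass 70% of its speed; a pose out of reach is approached as far as the arm can. A call with a gripper value outside its range is refused whole. The fingers move at their own pace and stop on an object; "newtons" is the grip in N (left out, the last holds). Time passes only in rows, so rows that repeat a pose let the fingers close, or fill a call up. It gives the time, the measured TCP pose, the force and the opening at its end, in the units of the state.
- env.observe(): the state, without advancing time (a new reading comes with each control period).
- imaging.capture(name): name is "scene" or "top" or "wrist"; returns the picture (480x640x3 uint8, red, green, blue); there is no depth.
- imaging.camera_info(name): a dict with "intrinsics" (3x3 intrinsics, pixels), "view" (4x4, takes a point from world to camera coordinates); the wrist camera has in their place "hand_eye" (4x4, takes a point from camera to tool coordinates, whose origin is the TCP and whose axes are the tool frame's). Camera axes: x right, y up, looking along -z (the intrinsics and any distortion apply to the point x, -y, -z); pixel columns grow to the right and rows downward; lengths in m; the calibration is good to about 2 mm. A picture is of the moment at which its call begins: read the wrist's pose just before it. camera_info takes no time and is no camera call.
- env.job_done(): hands the job in, once; it reports no verdict.
Trained networks look in the newest picture that a camera, given by its name, has taken for a name from the list of things; names that differ only in an ending like _2 or _b are one class to them, and where a whole thing is asked for, a point or a joint stands for the part that bears it (a point fixed in the world has none). Each returns a list of dicts, best first, with "p" (0 to 1); they miss things now and then, are a little off and sometimes report something else, mostly with a low value. They report only what shows in the picture. A call takes as long as a camera call.
- models.spot_in(camera, thing): "point" ([x, y, z] in m, in the coordinates of the camera as it stood for that picture, good to about 4 mm: the middle of the surface that is visible of it).
- models.place_of(camera, thing): "point" ([x, y, z] in m, in the coordinates of the camera as it stood for that picture, good to about 4 mm: a listed point, or the origin of a listed thing).
The state is a dict: "time_s": time; "joints": joint angles; "joint_velocities": joint speeds; "joint_efforts": joint torques, N m; "position": TCP position; "ee_rot": TCP orientation; "contact_force": force on the tool from outside, world axes, zero at the start; "ft_torque": the same for the moment, N m; "width": finger opening in m.
Only numpy, scipy, OpenCV 4.12 (cv2) and the standard library are available. Lean on these libraries where they do the work, as an engineer would, in place of code of your own. Each camera call takes 0.05 s, during which the arm holds its last target. There are 200 camera calls.

## Task

A septum change is due and the round white tin of septa lies in the drawer of the clear-topped box. First stand the two vessels that block the drawer upright in the blue spill tray, then pull the drawer out and lay the tin flat in the steel tray, leaving the blue box in the drawer. Push the drawer fully home and stand each of the two vessels back upright exactly where it stood; do not shift the third vessel.

Things in the scene. Friction and masses are not known exactly. Their poses are not given: they have to be found in the camera images.
- amber_bottle: amber glass reagent bottle with a black screw cap, body 46 mm across up to 70 mm, cap 30 mm across from 73 to 92 mm height. Origin: centre of its underside, z up. Stands on the bench; of the three vessels two stand side by side, 74 mm apart, close before the drawer and block it, the third stands beside the drawer box and does not
- white_bottle: white plastic bottle with a blue screw cap, body 42 mm across, 84 mm high in all. Origin: centre of its underside, z up. Stands on the bench; of the three vessels two stand side by side, 74 mm apart, close before the drawer and block it, the third stands beside the drawer box and does not
- beaker: small clear glass beaker, empty, 47 mm across, 58 mm high. Origin: centre of its underside, z up. Stands on the bench; of the three vessels two stand side by side, 74 mm apart, close before the drawer and block it, the third stands beside the drawer box and does not
- septa_tin: round white tin of septa, closed, 52 mm across, 20 mm high; lies flat in the drawer about 42 mm behind the drawer's front face. Origin: centre of its underside, z up
- ferrule_box: small blue rectangular box with a pale clear lid, 34 x 50 x 14 mm; lies deeper in the drawer, about 115 mm behind its front face, and stays there. Origin: centre of its underside
- drawer: dark drawer of a white clear-topped bench box (160 wide, 165 deep, 40 mm high). Origin: centre of its dark knob, 18 mm thick, 28 mm before the drawer's front face, 23 mm above the bench. x points from the knob into the box, z up. Pulls out along -x by at most 100 mm, with 1 to 2 N; stays where left; starts shut. Front 152 mm wide, top edge at 35 mm; inside 145 mm wide, floor at 8, sides to 29 mm
- spill_tray: blue plastic spill tray, empty, 130 x 95 mm outside, floor 3.5 mm above the bench, walls 3.5 mm thick, 12 mm high. Origin: centre of its underside; x along the 130 mm side, pointing roughly the same way as the drawer's x, z up. It does not move. It has room for two vessels, one behind the other, 33 mm either side of its middle along x
- steel_tray: dark steel instrument tray, empty, 130 x 95 mm outside, floor 3.5 mm above the bench, walls 3 mm thick, 8 mm high. Origin: centre of its underside; x along the 130 mm side, pointing roughly the same way as the drawer's x, z up. It does not move

How it is judged:
By the outcome, as a careful person would: the job done as asked, in the order asked, and still so for the second after the job is handed in, with the robot touching nothing.
It also fails if it takes over 109 s, if anything falls off the work surface, if the arm or the gripper's body presses on something with over 40 N, if the wrist force passes 120 N, or if a joint passes its speed limit or range.

## Working session

There is one attempt and no reset: what is moved stays moved. The work goes in short steps, Python scripts to look and compute and a tool call to move; the robot and the scene stay as the last step left them, time stands still between calls to the robot, and variables do not carry over. Pictures are saved under pics/ and viewed, about 12 in all and at most 16, crops included, and the job is handed in when it is done.

Besides the shell and the picture viewer there is one more tool, called after ">>>" as name([rows], argument=value, ...), one row to a line, values as JSON. carry_out: Moves the arm, as the interface text tells. Its arguments: {"type":"object","properties":{"plan":{"type":"array"},"newtons":{"type":"number"}},"required":["plan"]}

```bash
mkdir -p pics; cat > h.py <<'E'
from rig import env, imaging, models
import numpy as np, cv2
from scipy.spatial.transform import Rotation as R
np.set_printoptions(precision=4,suppress=True)
def snap(n,f=None):
    s=env.observe(); im=imaging.capture(n)
    if f: cv2.imwrite('pics/'+f,im[:,:,::-1])
    return s,im
def c2w(n,s):
    i=imaging.camera_info(n)
    if 'view' in i: return np.linalg.inv(np.array(i['view']))
    T=np.eye(4);T[:3,:3]=R.from_quat(s['ee_rot']).as_matrix();T[:3,3]=s['position']
    return T@np.array(i['hand_eye'])
def find(n,s,things,fn='place_of',k=2):
    T=c2w(n,s)
    for t in things:
        for d in getattr(models,fn)(n,t)[:k]:
            print(n,t,round(d['p'],2),(T@np.r_[d['point'],1])[:3])
def st():
    s=env.observe();print(s['time_s'],np.array(s['position']),np.array(s['ee_rot']),s['width'],np.array(s['contact_force']));print('R\n',R.from_quat(s['ee_rot']).as_matrix());return s
def pix(n,s,uv,z):
    i=imaging.camera_info(n);K=np.array(i['intrinsics']);T=c2w(n,s)
    p=cv2.undistortPoints(np.array([[uv]],float),K,np.array(i.get('distortion',[0,0,0,0,0.]),float))[0,0]
    d=T[:3,:3]@np.array([p[0],-p[1],-1]);o=T[:3,3];return o+d*(z-o[2])/d[2]
def delta(target,s=None):
    s=s or env.observe();return R.from_quat(s['ee_rot']).inv().apply(np.array(target)-s['position'])
E
cat > a.py <<'E'
from h import *
st()
A=['amber_bottle','white_bottle','beaker','drawer','spill_tray','steel_tray','septa_tin','ferrule_box']
for n in ['top','scene']:
    s,im=snap(n,n+'0.png'); find(n,s,A)
    print({k:(v if k!='view' else np.array(v)) for k,v in imaging.camera_info(n).items()})
print(imaging.camera_info('wrist'))
E
python3 a.py
```

```text
0.0 [ 0.2314 -0.5799  0.2379] [ 0.8279 -0.5609 -0.0008 -0.0004] 0.08811060072092114 [-0.105   0.0649  0.2186]
R
 [[ 0.3708 -0.9287 -0.0008]
 [-0.9287 -0.3708  0.0016]
 [-0.0018  0.0002 -1.    ]]
top amber_bottle 0.85 [ 0.5663 -0.2977  0.0018]
top white_bottle 0.6 [ 0.4524 -0.1811 -0.0005]
top white_bottle 0.37 [ 0.5537 -0.2421  0.0228]
top beaker 0.64 [ 0.4977 -0.259  -0.0036]
top drawer 0.85 [ 0.5535 -0.2446  0.0249]
top spill_tray 0.66 [ 0.3837 -0.2874 -0.0007]
top spill_tray 0.52 [ 0.4521 -0.1829 -0.0028]
top steel_tray 0.58 [ 0.6136 -0.3847 -0.0003]
{'intrinsics': array([[597.0047,   0.    , 307.0431],
       [  0.    , 597.0047, 238.1845],
       [  0.    ,   0.    ,   1.    ]]), 'view': array([[-0.0035, -0.9999, -0.0162, -0.2376],
       [ 0.9807, -0.0066,  0.1954, -0.4969],
       [-0.1955, -0.0152,  0.9806, -0.9489],
       [ 0.    ,  0.    ,  0.    ,  1.    ]])}
scene amber_bottle 0.72 [ 0.564  -0.2983 -0.0007]
scene white_bottle 0.88 [ 0.4575 -0.1841  0.0048]
scene beaker 0.84 [ 0.5027 -0.2575 -0.0006]
scene drawer 0.43 [ 0.5514 -0.2431  0.0263]
scene spill_tray 0.61 [ 0.3844 -0.2907  0.002 ]
scene steel_tray 0.64 [ 0.6137 -0.3871  0.0002]
{'intrinsics': array([[469.2394,   0.    , 320.379 ],
       [  0.    , 469.2394, 239.1004],
       [  0.    ,   0.    ,   1.    ]]), 'view': array([[-0.6847, -0.7287, -0.0147,  0.1655],
       [ 0.5274, -0.5093,  0.68  , -0.4213],
       [-0.5031,  0.4578,  0.733 , -0.5322],
       [ 0.    ,  0.    ,  0.    ,  1.    ]])}
{'intrinsics': array([[367.523 ,   0.    , 322.8836],
       [  0.    , 367.523 , 242.8014],
       [  0.    ,   0.    ,   1.    ]]), 'hand_eye': array([[ 1.    , -0.0002, -0.0007, -0.0006],
       [-0.0003, -0.9588, -0.2842, -0.0733],
       [-0.0006,  0.2842, -0.9588, -0.1456],
       [ 0.    ,  0.    ,  0.    ,  1.    ]])}
```

View pics/top0.png

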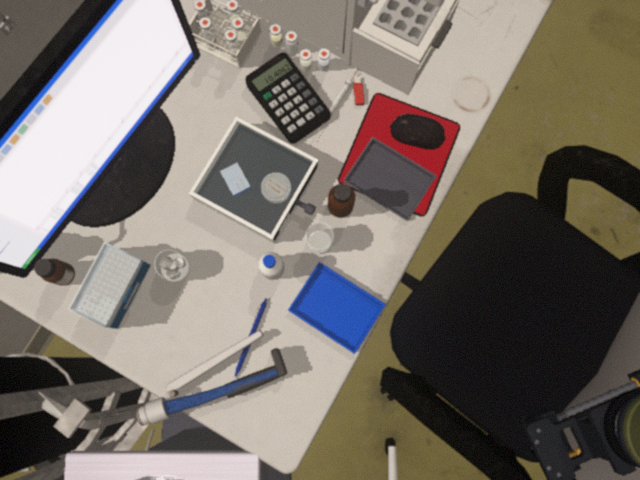

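View pics/scene0.png

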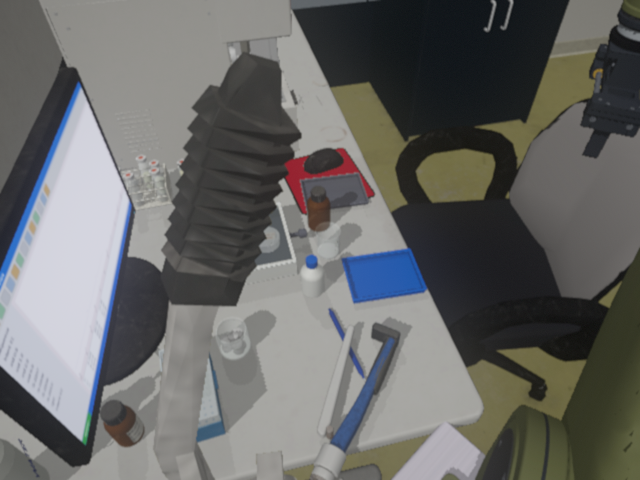

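Top view: the beaker (320,237) and amber bottle (341,200) block the drawer knob (308,208). The white bottle (270,265) is the third vessel. The tin is at (276,187), the blue tray at (337,307) and the steel tray at (391,178). The network positions agree with this. I'll move to a wrist view above the pair, with the jaws along the drawer axis.

>>> carry_out([
  {"tx": -0.169, "ty": -0.39, "wz": 53, "claw": -1},
  {"tx": -0.169, "ty": -0.39, "wz": 53, "claw": -1},
  {"tx": -0.169, "ty": -0.39, "wz": 53, "claw": -1},
  {"tx": -0.169, "ty": -0.39, "wz": 53, "claw": -1},
  {"tx": -0.169, "ty": -0.39, "wz": 53, "claw": -1},
  {"tx": -0.169, "ty": -0.39, "wz": 53, "claw": -1},
  {"tx": -0.169, "ty": -0.39, "wz": 53, "claw": -1},
  {"tx": -0.169, "ty": -0.39, "wz": 53, "claw": -1},
])

```text
invalid input at $.plan[0]: expected keys tx, ty, tz, wx, wy, wz, claw
```

```bash
cat > b.py <<'E'
from h import *
st()
A=['amber_bottle','white_bottle','beaker','drawer','spill_tray','steel_tray','septa_tin']
s,im=snap('wrist','w1.png'); find('wrist',s,A,k=1)
s,im=snap('top'); 
for uv in [(322,263),(385,303),(355,352),(289,311)]: print('spill',uv,pix('top',s,uv,.012))
for uv in [(372,140),(436,178),(410,218),(346,180)]: print('steel',uv,pix('top',s,uv,.008))
for uv in [(237,120),(318,160),(275,237),(192,192)]: print('box',uv,pix('top',s,uv,.04))
E
python3 b.py
```

```text
0.9 [ 0.2318 -0.5805  0.2388] [ 0.8279 -0.5609  0.0001  0.    ] 0.08794731389536693 [-0.6901 -0.0406  0.4029]
R
 [[ 0.3707 -0.9287  0.0001]
 [-0.9287 -0.3707 -0.0001]
 [ 0.0001 -0.     -1.    ]]
spill (322, 263) [ 0.4592 -0.2651  0.012 ]
spill (385, 303) [ 0.3902 -0.3708  0.012 ]
spill (355, 352) [ 0.3092 -0.3187  0.012 ]
spill (289, 311) [ 0.3776 -0.2087  0.012 ]
steel (372, 140) [ 0.682  -0.3565  0.008 ]
steel (436, 178) [ 0.6102 -0.4674  0.008 ]
steel (410, 218) [ 0.5381 -0.419   0.008 ]
steel (346, 180) [ 0.6079 -0.3088  0.008 ]
box (237, 120) [ 0.7092 -0.118   0.04  ]
box (318, 160) [ 0.6345 -0.2594  0.04  ]
box (275, 237) [ 0.4995 -0.1861  0.04  ]
box (192, 192) [ 0.5791 -0.0433  0.04  ]
```

View pics/w1.png

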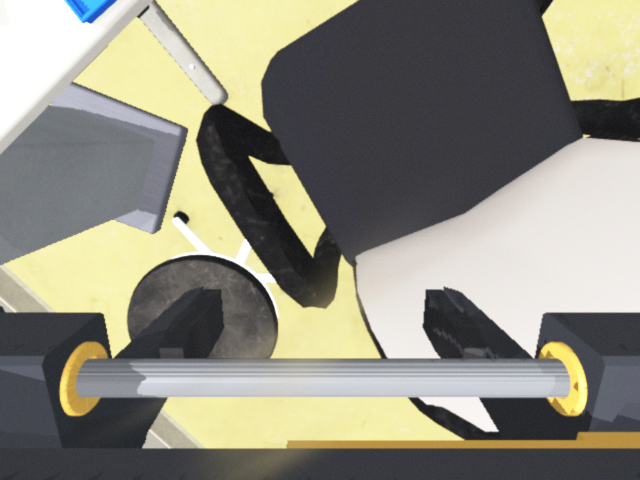

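>>> carry_out([
  {"tx": -0.169, "ty": -0.39, "tz": 0, "wx": 0, "wy": 0, "wz": 50.3, "claw": -1},
  {"tx": -0.169, "ty": -0.39, "tz": 0, "wx": 0, "wy": 0, "wz": 50.3, "claw": -1},
  {"tx": -0.169, "ty": -0.39, "tz": 0, "wx": 0, "wy": 0, "wz": 50.3, "claw": -1},
  {"tx": -0.169, "ty": -0.39, "tz": 0, "wx": 0, "wy": 0, "wz": 50.3, "claw": -1},
  {"tx": -0.169, "ty": -0.39, "tz": 0, "wx": 0, "wy": 0, "wz": 50.3, "claw": -1},
  {"tx": -0.169, "ty": -0.39, "tz": 0, "wx": 0, "wy": 0, "wz": 50.3, "claw": -1},
  {"tx": -0.169, "ty": -0.39, "tz": 0, "wx": 0, "wy": 0, "wz": 50.3, "claw": -1},
  {"tx": -0.169, "ty": -0.39, "tz": 0, "wx": 0, "wy": 0, "wz": 50.3, "claw": -1},
])

```text
time_s: 2.35
position: [0.5353, -0.2734, 0.2385]
ee_rot: [-0.515, 0.857, 0.001, 0.002]
contact_force: [0.1, -0.0, 0.0]
width: 0.088
```

```bash
cat > b.py <<'E'
from h import *
st()
A=['amber_bottle','white_bottle','beaker','drawer','spill_tray','steel_tray','septa_tin']
s,im=snap('wrist','w2.png'); find('wrist',s,A,k=1)
E
python3 b.py
```

```text
2.35 [ 0.5353 -0.2734  0.2385] [-0.5151  0.8571  0.0006  0.0018] 0.0880460891641788 [ 0.0673 -0.0388  0.038 ]
R
 [[-0.4694 -0.883   0.0025]
 [-0.883   0.4694  0.003 ]
 [-0.0038 -0.0008 -1.    ]]
wrist amber_bottle 0.65 [ 0.5673 -0.2968 -0.0036]
wrist white_bottle 0.76 [ 0.4505 -0.18   -0.0002]
wrist beaker 0.73 [ 0.4986 -0.2641  0.0003]
wrist drawer 0.94 [ 0.5539 -0.2441  0.0215]
wrist spill_tray 0.64 [ 0.3848 -0.2854 -0.0008]
wrist steel_tray 0.74 [ 0.6106 -0.3908 -0.0027]
```

View pics/w2.png

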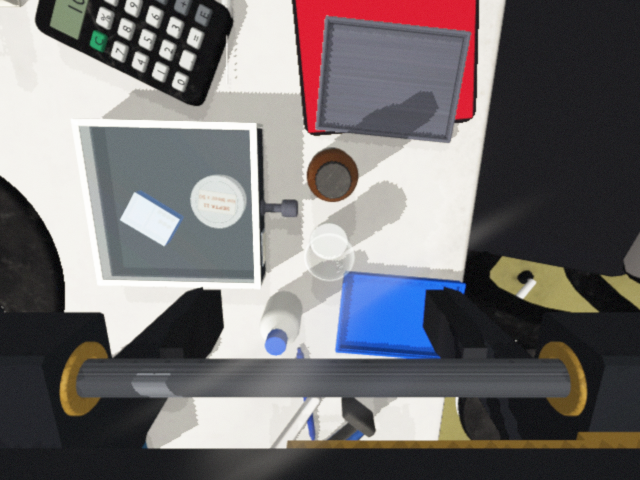

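```bash
python3 -c "
import cv2
im=cv2.imread('pics/w2.png')[130:300,250:410]
cv2.imwrite('pics/c2.png',cv2.resize(im,None,fx=3.5,fy=3.5,interpolation=cv2.INTER_CUBIC))"
```

```text
(no output)
```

View pics/c2.png

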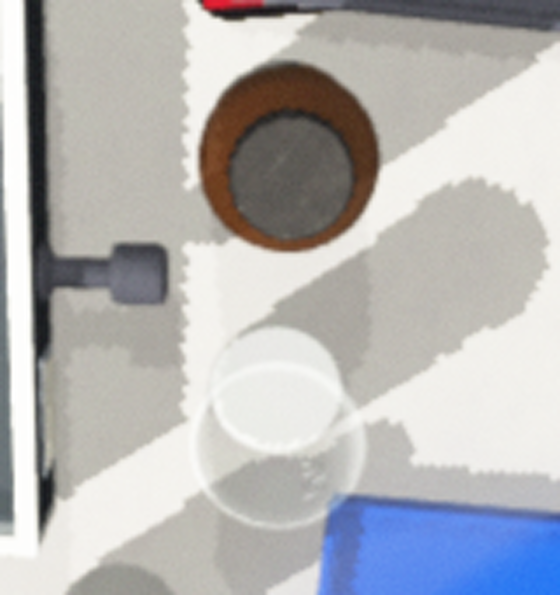

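```bash
cat > c.py <<'E'
from h import *
s=st()
f=lambda u,v:(250+u/3.5-.36,130+v/3.5-.36)
P={}
for n,u,v,z in [('amber',293,175,.092),('amber_body',289,157,.05),('beaker_rim',278,445,.058),('beaker_base',277,390,.002),('knob',140,273,.023),('knobtop',140,273,.028),('stemroot',50,272,.023)]:
    P[n]=pix('wrist',s,f(u,v),z); print(n,P[n])
print('tin',pix('wrist',s,(217,202),.028), 'whitecap',pix('wrist',s,(276,343),.084))
for n,q in [('box',[(80,123),(262,125),(266,286),(101,286)]),('spill',[(344,274),(465,282),(461,357),(336,351)]),('steel',[(328,16),(470,31),(448,142),(318,127)])]:
    w=[pix('wrist',s,c,{'box':.04,'spill':.012,'steel':.008}[n]) for c in q]; print(n,np.mean(w,0),[round(float(np.degrees(np.arctan2(*(a-b)[1::-1]))),1) for a,b in zip(w,w[1:]+w[:1])],[round(float(np.linalg.norm(a-b)),3) for a,b in zip(w,w[1:]+w[:1])])
E
python3 c.py
```

```text
2.75 [ 0.5304 -0.2802  0.2389] [-0.51    0.8602 -0.0002 -0.0002] 0.08814831223952271 [ 0.1999 -0.5249 -0.0872]
R
 [[-0.4798 -0.8774 -0.0001]
 [-0.8774  0.4798 -0.0005]
 [ 0.0005 -0.0001 -1.    ]]
amber [ 0.5602 -0.3057  0.092 ]
amber_body [ 0.5598 -0.3057  0.05  ]
beaker_rim [ 0.4949 -0.2673  0.058 ]
beaker_base [ 0.4938 -0.2674  0.002 ]
knob [ 0.5486 -0.2522  0.023 ]
knobtop [ 0.5492 -0.2531  0.028 ]
stemroot [ 0.5611 -0.2299  0.023 ]
tin [ 0.5881 -0.1935  0.028 ] whitecap [ 0.4523 -0.1878  0.084 ]
box [ 0.5998 -0.1605  0.04  ] [60.7, -29.8, -118.7, 148.4] [0.162, 0.155, 0.167, 0.157]
spill [ 0.3786 -0.2981  0.012 ] [57.3, -25.2, -121.8, 146.7] [0.133, 0.094, 0.146, 0.096]
steel [ 0.6055 -0.3946  0.008 ] [56.0, -34.9, -124.9, 145.7] [0.13, 0.098, 0.129, 0.096]
```

```bash
sed -i "s/^s=st()/s=env.observe();s['position']=np.array([.5353,-.2734,.2385]);s['ee_rot']=np.array([-0.5151,0.8571,0.0006,0.0018])/" c.py; python3 c.py
python3 - <<'E'
from h import *
s,im=snap('wrist','w3.png'); find('wrist',s,['amber_bottle','white_bottle','beaker','drawer','spill_tray','steel_tray'],k=1)
# amber cap + knob refined in settled picture
a=cv2.imread('pics/w2.png');b=cv2.imread('pics/w3.png')
for n,(u,v) in dict(amber=(333,180),beaker=(329,255),knob=(290,208)).items():
    t=a[v-28:v+28,u-28:u+28];r=cv2.matchTemplate(b[:300],t,cv2.TM_CCOEFF_NORMED);m=cv2.minMaxLoc(r);print(n,m[1],m[3][0]+28-u,m[3][1]+28-v)
E
```

```text
amber [ 0.5658 -0.2981  0.092 ]
amber_body [ 0.5655 -0.2979  0.05  ]
beaker_rim [ 0.5002 -0.2603  0.058 ]
beaker_base [ 0.4992 -0.2603  0.002 ]
knob [ 0.5537 -0.2446  0.023 ]
knobtop [ 0.5543 -0.2454  0.028 ]
stemroot [ 0.566 -0.222  0.023]
tin [ 0.5925 -0.1853  0.028 ] whitecap [ 0.4566 -0.1815  0.084 ]
box [ 0.6038 -0.1521  0.04  ] [61.4, -29.2, -117.9, 149.1] [0.162, 0.155, 0.167, 0.157]
spill [ 0.3848 -0.2923  0.012 ] [58.1, -24.6, -121.0, 147.4] [0.132, 0.094, 0.145, 0.095]
steel [ 0.6124 -0.386   0.008 ] [56.7, -34.2, -124.3, 146.4] [0.13, 0.098, 0.129, 0.096]
wrist amber_bottle 0.85 [ 0.5674 -0.294  -0.0037]
wrist white_bottle 0.53 [ 0.5553 -0.2433  0.0216]
wrist beaker 0.94 [ 0.5011 -0.2606  0.0024]
wrist drawer 0.9 [ 0.5554 -0.2436  0.019 ]
wrist spill_tray 0.74 [ 0.3844 -0.2841 -0.001 ]
wrist steel_tray 0.65 [ 0.6101 -0.3882 -0.0033]
amber 0.9888181090354919 -11 -1
beaker 0.981494665145874 -8 -1
knob 0.9780153632164001 -9 -1
```

The vessel positions agree: amber is at about (0.566,-0.298) and the beaker at about (0.500,-0.260), with the drawer at a yaw of about 61°. I'll take the beaker first.

>>> carry_out([
  {"tx": -0.003, "ty": 0.036, "tz": 0.05, "wx": 0, "wy": 0, "wz": 0, "claw": -0.5},
  {"tx": -0.003, "ty": 0.036, "tz": 0.1, "wx": 0, "wy": 0, "wz": 0, "claw": -0.5},
  {"tx": -0.003, "ty": 0.036, "tz": 0.12, "wx": 0, "wy": 0, "wz": 0, "claw": -0.5},
  {"tx": -0.003, "ty": 0.036, "tz": 0.12, "wx": 0, "wy": 0, "wz": 0, "claw": -0.5},
  {"tx": -0.003, "ty": 0.036, "tz": 0.14, "wx": 0, "wy": 0, "wz": 0, "claw": -0.5},
  {"tx": -0.003, "ty": 0.036, "tz": 0.18, "wx": 0, "wy": 0, "wz": 0, "claw": -0.5},
  {"tx": -0.003, "ty": 0.036, "tz": 0.22, "wx": 0, "wy": 0, "wz": 0, "claw": -0.5},
  {"tx": -0.003, "ty": 0.036, "tz": 0.22, "wx": 0, "wy": 0, "wz": 0, "claw": -0.5},
])

```text
time_s: 4.1
position: [0.5003, -0.2587, 0.0177]
ee_rot: [-0.511, 0.86, 0.001, -0.001]
contact_force: [0.2, -0.0, 0.4]
width: 0.0662
```

```bash
python3 - <<'E'
from h import *
s,_=snap('scene','s1.png');s=st();print(np.array(s['joints']),delta([.4998,-.2603,.019],s))
E
```

```text
4.15 [ 0.5013 -0.2593  0.0193] [-0.5109  0.8596  0.     -0.0001] 0.06620639355555687 [ 0.4052 -0.4796  0.2467]
R
 [[-0.4779 -0.8784 -0.0001]
 [-0.8784  0.4779 -0.0001]
 [ 0.0001  0.0001 -1.    ]]
[ 0.3695  0.9531  0.0449  1.8857 -0.1217  0.3054 -1.5573] [0.0016 0.0009 0.0003]
```

View pics/s1.png

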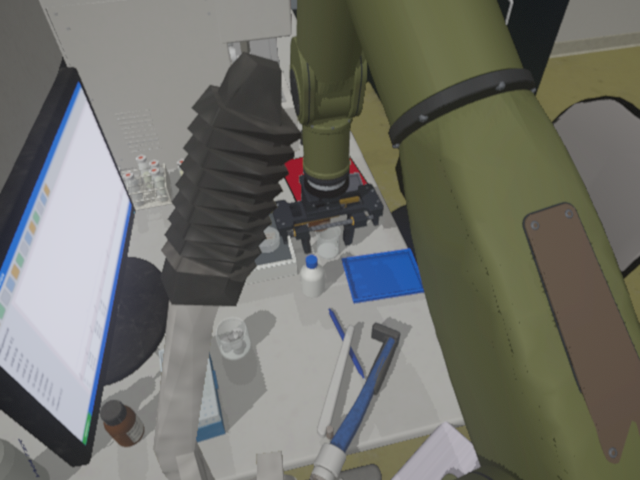

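>>> carry_out([
  {"tx": 0.001, "ty": 0.001, "tz": 0, "wx": 0, "wy": 0, "wz": 0, "claw": 1},
  {"tx": 0.001, "ty": 0.001, "tz": 0, "wx": 0, "wy": 0, "wz": 0, "claw": 1},
  {"tx": 0.001, "ty": 0.001, "tz": 0, "wx": 0, "wy": 0, "wz": 0, "claw": 1},
  {"tx": 0.001, "ty": 0.001, "tz": 0, "wx": 0, "wy": 0, "wz": 0, "claw": 1},
  {"tx": 0.001, "ty": 0.001, "tz": 0, "wx": 0, "wy": 0, "wz": 0, "claw": 1},
  {"tx": 0.001, "ty": 0.001, "tz": -0.03, "wx": 0, "wy": 0, "wz": 0, "claw": 1},
  {"tx": 0.001, "ty": 0.001, "tz": -0.07, "wx": 0, "wy": 0, "wz": 0, "claw": 1},
  {"tx": 0.001, "ty": 0.001, "tz": -0.1, "wx": 0, "wy": 0, "wz": 0, "claw": 1},
], newtons=12)

```text
time_s: 5.15
position: [0.5003, -0.2598, 0.1212]
ee_rot: [-0.511, 0.86, -0.001, 0.0]
contact_force: [-0.1, -0.2, -1.2]
width: 0.0443
```

```bash
python3 - <<'E'
from h import *
s=st();print(delta([.3668,-.3173,.026],s))
E
```

```text
5.15 [ 0.5003 -0.2598  0.1212] [-0.5109  0.8596 -0.0006  0.0004] 0.044308838612995505 [-0.0924 -0.1537 -1.1637]
R
 [[-0.4779 -0.8784  0.0012]
 [-0.8784  0.4779 -0.0006]
 [-0.0001 -0.0014 -1.    ]]
[0.1143 0.0899 0.0951]
```

>>> carry_out([
  {"tx": 0.03, "ty": 0.02, "tz": 0, "wx": 0, "wy": 0, "wz": -10, "claw": 1},
  {"tx": 0.06, "ty": 0.05, "tz": 0, "wx": 0, "wy": 0, "wz": -20, "claw": 1},
  {"tx": 0.09, "ty": 0.07, "tz": 0, "wx": 0, "wy": 0, "wz": -30, "claw": 1},
  {"tx": 0.114, "ty": 0.09, "tz": 0, "wx": 0, "wy": 0, "wz": -41, "claw": 1},
  {"tx": 0.114, "ty": 0.09, "tz": 0, "wx": 0, "wy": 0, "wz": -52, "claw": 1},
  {"tx": 0.114, "ty": 0.09, "tz": 0, "wx": 0, "wy": 0, "wz": -63, "claw": 1},
  {"tx": 0.114, "ty": 0.09, "tz": 0.02, "wx": 0, "wy": 0, "wz": -74, "claw": 1},
  {"tx": 0.114, "ty": 0.09, "tz": 0.04, "wx": 0, "wy": 0, "wz": -86, "claw": 1},
])

```text
time_s: 6.15
position: [0.367, -0.3175, 0.0812]
ee_rot: [0.955, -0.297, 0.001, 0.0]
contact_force: [0.2, -0.3, -0.6]
width: 0.0442
```

```bash
python3 - <<'E'
from h import *
snap('scene');s=st();print(delta([.3668,-.3173,.0235],s),s['joints'])
E
```

```text
6.2 [ 0.3659 -0.3167  0.0791] [ 0.9558 -0.294  -0.0004 -0.0003] 0.04450380472758717 [ 0.2935  0.4792 -2.2338]
R
 [[ 0.8272 -0.5619 -0.0006]
 [-0.5619 -0.8272  0.0007]
 [-0.0009 -0.0002 -1.    ]]
[0.0011 0.     0.0556] [ 0.7555  0.7999 -0.2232  2.1063  0.5775  0.2946 -0.5559]
```

>>> carry_out([
  {"tx": 0.001, "ty": 0, "tz": 0.025, "wx": 0, "wy": 0, "wz": 0, "claw": 1},
  {"tx": 0.001, "ty": 0, "tz": 0.045, "wx": 0, "wy": 0, "wz": 0, "claw": 1},
  {"tx": 0.001, "ty": 0, "tz": 0.0555, "wx": 0, "wy": 0, "wz": 0, "claw": 1},
  {"tx": 0.001, "ty": 0, "tz": 0.056, "wx": 0, "wy": 0, "wz": 0, "claw": 1},
  {"tx": 0.001, "ty": 0, "tz": 0.056, "wx": 0, "wy": 0, "wz": 0, "claw": 1},
  {"tx": 0.001, "ty": 0, "tz": 0.056, "wx": 0, "wy": 0, "wz": 0, "claw": -0.5},
  {"tx": 0.001, "ty": 0, "tz": 0.056, "wx": 0, "wy": 0, "wz": 0, "claw": -0.5},
  {"tx": 0.001, "ty": 0, "tz": 0.056, "wx": 0, "wy": 0, "wz": 0, "claw": -0.5},
])

```text
time_s: 7.2
position: [0.3668, -0.3173, 0.0233]
ee_rot: [0.956, -0.294, -0.0, -0.0]
contact_force: [0.2, -0.3, -0.8]
width: 0.0663
```

>>> carry_out([
  {"tx": 0, "ty": 0, "tz": -0.03, "wx": 0, "wy": 0, "wz": 0, "claw": -0.5},
  {"tx": 0, "ty": 0, "tz": -0.07, "wx": 0, "wy": 0, "wz": 0, "claw": -0.5},
  {"tx": 0, "ty": 0, "tz": -0.12, "wx": 0, "wy": 0, "wz": 0, "claw": -0.5},
  {"tx": 0, "ty": 0, "tz": -0.16, "wx": 0, "wy": 0, "wz": 8, "claw": -0.5},
  {"tx": 0, "ty": 0, "tz": -0.16, "wx": 0, "wy": 0, "wz": 18, "claw": -0.5},
  {"tx": 0, "ty": 0, "tz": -0.16, "wx": 0, "wy": 0, "wz": 28, "claw": -0.5},
  {"tx": 0, "ty": 0, "tz": -0.16, "wx": 0, "wy": 0, "wz": 38, "claw": -0.5},
  {"tx": 0, "ty": 0, "tz": -0.16, "wx": 0, "wy": 0, "wz": 48, "claw": -0.5},
])

```text
time_s: 8.2
position: [0.3666, -0.3172, 0.1834]
ee_rot: [0.752, -0.66, -0.0, -0.0]
contact_force: [0.3, 0.6, -0.4]
width: 0.066
```

```bash
cat > g.py <<'E'
import sys
from h import *
t=[float(x) for x in sys.argv[1:5]]
snap('scene');s=st();x=R.from_quat(s['ee_rot']).as_matrix()[:,0]
a=np.degrees(np.arctan2(x[1],x[0]));dw=-(t[3]-a);dw=(dw+180)%360-180
print('delta',delta(t[:3],s),'yaw',a,'wz',dw,'j7',s['joints'][6])
E
python3 g.py .5658 -.2979 .2 -118.7
```

```text
8.25 [ 0.3668 -0.3172  0.1834] [ 0.7501 -0.6614 -0.0003 -0.0001] 0.06600415028976088 [ 0.3162  0.4394 -0.1221]
R
 [[ 0.1252 -0.9921 -0.0003]
 [-0.9921 -0.1252  0.0005]
 [-0.0005  0.0003 -1.    ]]
delta [ 0.0058 -0.1999 -0.0166] yaw -82.80991089378216 wz 35.89008910621783 j7 -1.0382383677205536
```

>>> carry_out([
  {"tx": 0.002, "ty": -0.05, "tz": -0.016, "wx": 0, "wy": 0, "wz": 10, "claw": -0.5},
  {"tx": 0.003, "ty": -0.1, "tz": -0.016, "wx": 0, "wy": 0, "wz": 20, "claw": -0.5},
  {"tx": 0.005, "ty": -0.15, "tz": -0.016, "wx": 0, "wy": 0, "wz": 30, "claw": -0.5},
  {"tx": 0.006, "ty": -0.2, "tz": 0, "wx": 0, "wy": 0, "wz": 36, "claw": -0.5},
  {"tx": 0.006, "ty": -0.2, "tz": 0.02, "wx": 0, "wy": 0, "wz": 36, "claw": -0.5},
  {"tx": 0.006, "ty": -0.2, "tz": 0.03, "wx": 0, "wy": 0, "wz": 36, "claw": -0.5},
  {"tx": 0.006, "ty": -0.2, "tz": 0.03, "wx": 0, "wy": 0, "wz": 36, "claw": -0.5},
  {"tx": 0.006, "ty": -0.2, "tz": 0.03, "wx": 0, "wy": 0, "wz": 36, "claw": -0.5},
])

```text
time_s: 9.25
position: [0.5657, -0.2988, 0.1542]
ee_rot: [-0.509, 0.861, -0.0, 0.0]
contact_force: [0.8, 0.7, -0.2]
width: 0.0658
```

```bash
python3 g.py .5658 -.2979 .036 -118.7; python3 - <<'E'
from h import *
s,_=snap('wrist','w4.png');find('wrist',s,['amber_bottle'],k=1)
E
```

```text
9.3 [ 0.5659 -0.2988  0.1544] [-0.5087  0.861  -0.0003  0.0003] 0.06626375261012803 [1.324  0.2248 0.3705]
R
 [[-0.4825 -0.8759  0.0009]
 [-0.8759  0.4825 -0.0002]
 [-0.0002 -0.0009 -1.    ]]
delta [-0.0007  0.0006  0.1184] yaw -118.8478343005991 wz -0.14783430059910074 j7 -1.63709854430673
wrist amber_bottle 0.91 [ 0.569  -0.2944 -0.0024]
```

View pics/w4.png

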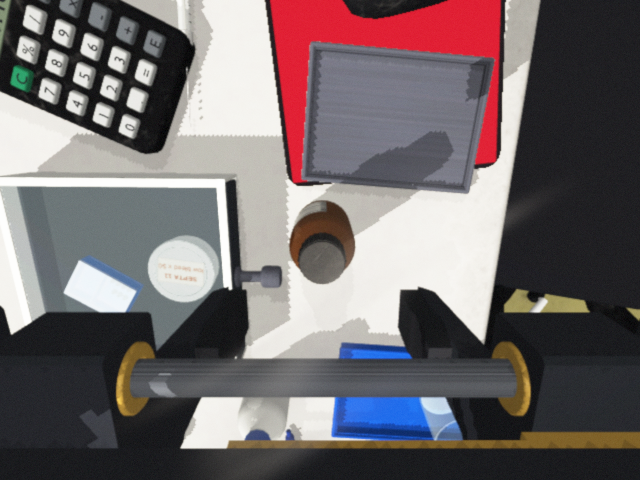

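>>> carry_out([
  {"tx": -0.001, "ty": 0, "tz": 0.04, "wx": 0, "wy": 0, "wz": 0, "claw": -0.5},
  {"tx": -0.001, "ty": 0, "tz": 0.08, "wx": 0, "wy": 0, "wz": 0, "claw": -0.5},
  {"tx": -0.001, "ty": 0, "tz": 0.118, "wx": 0, "wy": 0, "wz": 0, "claw": -0.5},
  {"tx": -0.001, "ty": 0, "tz": 0.118, "wx": 0, "wy": 0, "wz": 0, "claw": -0.5},
  {"tx": -0.001, "ty": 0, "tz": 0.118, "wx": 0, "wy": 0, "wz": 0, "claw": -0.5},
  {"tx": -0.001, "ty": 0, "tz": 0.118, "wx": 0, "wy": 0, "wz": 0, "claw": 1},
  {"tx": -0.001, "ty": 0, "tz": 0.118, "wx": 0, "wy": 0, "wz": 0, "claw": 1},
  {"tx": -0.001, "ty": 0, "tz": 0.118, "wx": 0, "wy": 0, "wz": 0, "claw": 1},
], newtons=20)

```text
time_s: 10.4
position: [0.5673, -0.2982, 0.0375]
ee_rot: [-0.509, 0.861, -0.001, 0.001]
contact_force: [-0.8, -0.2, 6.2]
width: 0.0448
```

>>> carry_out([
  {"tx": 0, "ty": 0, "tz": 0, "wx": 0, "wy": 0, "wz": 0, "claw": 1},
  {"tx": 0, "ty": 0, "tz": 0, "wx": 0, "wy": 0, "wz": 0, "claw": 1},
  {"tx": 0, "ty": 0, "tz": -0.03, "wx": 0, "wy": 0, "wz": 0, "claw": 1},
  {"tx": 0, "ty": 0, "tz": -0.07, "wx": 0, "wy": 0, "wz": 0, "claw": 1},
  {"tx": 0, "ty": 0, "tz": -0.11, "wx": 0, "wy": 0, "wz": 0, "claw": 1},
  {"tx": 0, "ty": 0, "tz": -0.13, "wx": 0, "wy": 0, "wz": 0, "claw": 1},
  {"tx": 0, "ty": 0, "tz": -0.13, "wx": 0, "wy": 0, "wz": 0, "claw": 1},
  {"tx": 0, "ty": 0, "tz": -0.13, "wx": 0, "wy": 0, "wz": 0, "claw": 1},
])

```text
time_s: 11.4
position: [0.5661, -0.2976, 0.1661]
ee_rot: [-0.509, 0.861, -0.0, 0.0]
contact_force: [-0.3, -0.0, -2.0]
width: 0.0447
```

```bash
python3 g.py .4022 -.2617 .045 -32.5
```

```text
11.45 [ 0.566  -0.2975  0.1658] [-0.5088  0.8609  0.0001  0.    ] 0.045058226017587945 [-0.086  -0.405  -1.0166]
R
 [[-0.4823 -0.876  -0.0001]
 [-0.876   0.4823  0.0002]
 [-0.0001  0.0002 -1.    ]]
delta [0.0476 0.1607 0.1209] yaw -118.83540371555952 wz -86.33540371555952 j7 -1.6384619890045184
```

>>> carry_out([
  {"tx": 0.01, "ty": 0.04, "tz": 0, "wx": 0, "wy": 0, "wz": -10, "claw": 1},
  {"tx": 0.02, "ty": 0.08, "tz": 0, "wx": 0, "wy": 0, "wz": -20, "claw": 1},
  {"tx": 0.035, "ty": 0.12, "tz": 0, "wx": 0, "wy": 0, "wz": -30, "claw": 1},
  {"tx": 0.048, "ty": 0.161, "tz": 0, "wx": 0, "wy": 0, "wz": -41, "claw": 1},
  {"tx": 0.048, "ty": 0.161, "tz": 0, "wx": 0, "wy": 0, "wz": -52, "claw": 1},
  {"tx": 0.048, "ty": 0.161, "tz": 0, "wx": 0, "wy": 0, "wz": -63, "claw": 1},
  {"tx": 0.048, "ty": 0.161, "tz": 0.02, "wx": 0, "wy": 0, "wz": -74, "claw": 1},
  {"tx": 0.048, "ty": 0.161, "tz": 0.05, "wx": 0, "wy": 0, "wz": -86, "claw": 1},
])

```text
time_s: 12.45
position: [0.402, -0.2621, 0.115]
ee_rot: [0.954, -0.299, 0.0, -0.0]
contact_force: [-0.3, -0.2, -1.2]
width: 0.0446
```

```bash
python3 g.py .4022 -.2617 .04 -32.5
```

```text
12.5 [ 0.3999 -0.2608  0.1117] [ 0.9551 -0.2963 -0.0029 -0.0012] 0.04456104806916486 [-0.2031  0.365  -3.804 ]
R
 [[ 0.8244 -0.566  -0.0048]
 [-0.5659 -0.8244  0.0041]
 [-0.0063 -0.0006 -1.    ]]
delta [ 0.0028 -0.0006  0.0716] yaw -34.468600615275435 wz -1.9686006152754203 j7 -0.6754376721065204
```

>>> carry_out([
  {"tx": 0.002, "ty": -0.001, "tz": 0.03, "wx": 0, "wy": 0, "wz": 0, "claw": 1},
  {"tx": 0.002, "ty": -0.001, "tz": 0.055, "wx": 0, "wy": 0, "wz": 0, "claw": 1},
  {"tx": 0.002, "ty": -0.001, "tz": 0.068, "wx": 0, "wy": 0, "wz": 0, "claw": 1},
  {"tx": 0.002, "ty": -0.001, "tz": 0.072, "wx": 0, "wy": 0, "wz": 0, "claw": 1},
  {"tx": 0.002, "ty": -0.001, "tz": 0.072, "wx": 0, "wy": 0, "wz": 0, "claw": 1},
  {"tx": 0.002, "ty": -0.001, "tz": 0.072, "wx": 0, "wy": 0, "wz": 0, "claw": -0.5},
  {"tx": 0.002, "ty": -0.001, "tz": 0.072, "wx": 0, "wy": 0, "wz": 0, "claw": -0.5},
  {"tx": 0.002, "ty": -0.001, "tz": 0.072, "wx": 0, "wy": 0, "wz": 0, "claw": -0.5},
])

```text
time_s: 13.5
position: [0.402, -0.2611, 0.0398]
ee_rot: [0.955, -0.297, -0.003, -0.001]
contact_force: [0.5, 0.9, -0.1]
width: 0.0662
```

>>> carry_out([
  {"tx": 0, "ty": 0, "tz": -0.03, "wx": 0, "wy": 0, "wz": 0, "claw": -0.5},
  {"tx": 0, "ty": 0, "tz": -0.07, "wx": 0, "wy": 0, "wz": 0, "claw": -0.5},
  {"tx": 0, "ty": 0, "tz": -0.12, "wx": 0, "wy": 0, "wz": 0, "claw": -0.5},
  {"tx": 0, "ty": 0, "tz": -0.16, "wx": 0, "wy": 0, "wz": 0, "claw": -0.5},
  {"tx": 0, "ty": 0, "tz": -0.18, "wx": 0, "wy": 0, "wz": 0, "claw": -0.5},
  {"tx": 0, "ty": 0, "tz": -0.18, "wx": 0, "wy": 0, "wz": 0, "claw": -0.5},
  {"tx": 0, "ty": 0, "tz": -0.18, "wx": 0, "wy": 0, "wz": 0, "claw": -0.5},
  {"tx": 0, "ty": 0, "tz": -0.18, "wx": 0, "wy": 0, "wz": 0, "claw": -0.5},
])

```text
time_s: 14.5
position: [0.4021, -0.2614, 0.2186]
ee_rot: [0.955, -0.296, -0.004, -0.001]
contact_force: [-0.9, -0.6, -1.2]
width: 0.0662
```

```bash
python3 g.py .5537 -.2447 .2 -32.5; python3 - <<'E'
from h import *
s,_=snap('wrist','w5.png');find('wrist',s,['amber_bottle','beaker','white_bottle','drawer'],k=1)
E
```

```text
14.55 [ 0.4022 -0.2614  0.2187] [ 0.9551 -0.2964 -0.0038 -0.0014] 0.06594882720790393 [-0.7076  0.6986  0.2661]
R
 [[ 0.8243 -0.5661 -0.0063]
 [-0.5661 -0.8243  0.005 ]
 [-0.008  -0.0005 -1.    ]]
delta [ 0.1155 -0.0995  0.0178] yaw -34.48164065101669 wz -1.9816406510166757 j7 -0.5539362079391194
wrist amber_bottle 0.56 [ 0.4041 -0.2571 -0.0003]
wrist beaker 0.82 [ 0.3664 -0.3193  0.0023]
wrist white_bottle 0.77 [ 0.4524 -0.1799  0.0013]
```

View pics/w5.png

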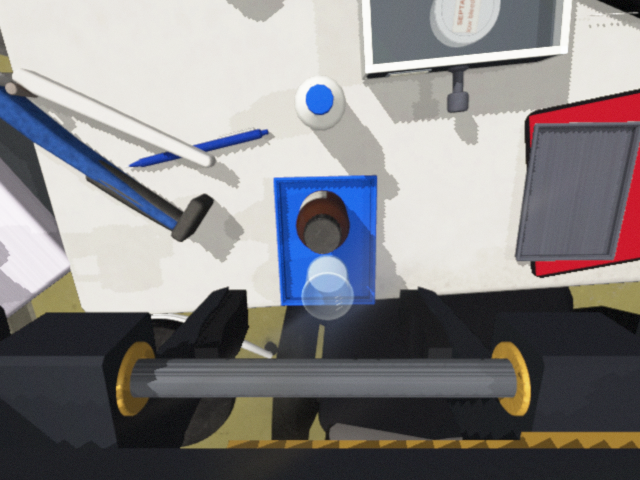

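Picture 8: both vessels stand upright in the blue tray (amber 322,225, beaker 327,290). The white bottle (320,102) hasn't moved. The knob (457,100) is a horizontal cylinder along the drawer axis. I'll grip it sideways, rolled 10° about that axis so the gripper body clears the white bottle.

>>> carry_out([
  {"tx": 0.03, "ty": -0.025, "tz": 0, "wx": 0, "wy": 0, "wz": -5.5, "claw": 0},
  {"tx": 0.06, "ty": -0.05, "tz": 0, "wx": 0, "wy": 0, "wz": -5.5, "claw": 0},
  {"tx": 0.09, "ty": -0.075, "tz": 0, "wx": 0, "wy": 0, "wz": -5.5, "claw": 0},
  {"tx": 0.114, "ty": -0.0995, "tz": 0.03, "wx": 0, "wy": 0, "wz": -5.5, "claw": 0},
  {"tx": 0.114, "ty": -0.0995, "tz": 0.07, "wx": 0, "wy": 0, "wz": -5.5, "claw": 0},
  {"tx": 0.114, "ty": -0.0995, "tz": 0.09, "wx": 0, "wy": -5, "wz": -5.5, "claw": 0},
  {"tx": 0.114, "ty": -0.0995, "tz": 0.09, "wx": 0, "wy": -10, "wz": -5.5, "claw": 0},
  {"tx": 0.114, "ty": -0.0995, "tz": 0.09, "wx": 0, "wy": -10, "wz": -5.5, "claw": 0},
])

```text
time_s: 15.8
position: [0.5534, -0.2444, 0.1277]
ee_rot: [0.964, -0.25, -0.086, -0.027]
contact_force: [0.6, 0.7, 0.8]
width: 0.0441
```

```bash
python3 g.py .5522 -.2439 .014 -29;python3 - <<'E'
from h import *
s,_=snap('wrist','w6.png');find('wrist',s,['drawer','white_bottle'],k=2)
E
```

```text
15.85 [ 0.5528 -0.2439  0.1282] [ 0.9642 -0.2494 -0.0856 -0.0272] 0.044433772107628035 [-0.0657  1.0493  0.2878]
R
 [[ 0.8609 -0.4857 -0.1514]
 [-0.4764 -0.8741  0.0952]
 [-0.1786 -0.0099 -0.9839]]
delta [0.0199 0.0014 0.1125] yaw -28.95714450736974 wz 0.042855492630252456 j7 -0.5044284884256787
wrist drawer 0.85 [ 0.5565 -0.2438  0.018 ]
wrist white_bottle 0.96 [ 0.4523 -0.1808 -0.001 ]
wrist white_bottle 0.39 [ 0.5563 -0.2446  0.023 ]
```

View pics/w6.png

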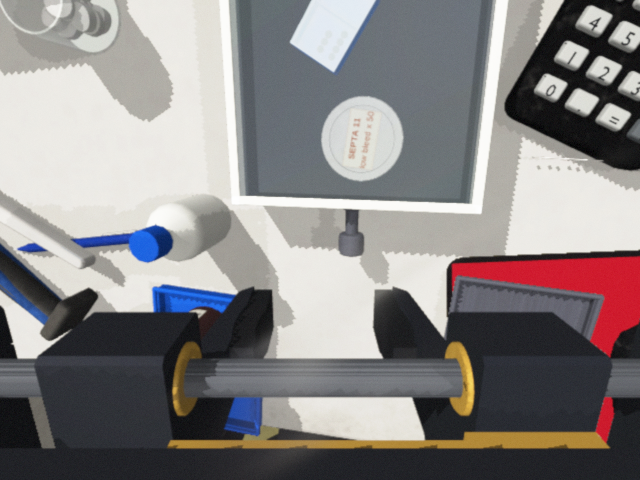

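```bash
python3 - <<'E'
from h import *
s=env.observe()
for n,uv,z in [('knob',(350.5,243),.025),('stemroot',(350.5,212),.025),('tin',(362,138),.028),('boxL',(234,203),.04),('boxR',(481,213),.04)]: print(n,pix('wrist',s,uv,z))
E
python3 g.py .5522 -.2439 .014 -29
```

```text
knob [ 0.5531 -0.2429  0.025 ]
stemroot [ 0.5634 -0.2233  0.025 ]
tin [ 0.5929 -0.1837  0.028 ]
boxL [ 0.4981 -0.18    0.04  ]
boxR [ 0.6369 -0.2579  0.04  ]
16.05 [ 0.5522 -0.2435  0.1294] [ 0.9644 -0.2488 -0.0857 -0.027 ] 0.04399844836817903 [ 0.5226 -0.2801 -0.1039]
R
 [[ 0.8615 -0.4844 -0.1519]
 [-0.4752 -0.8748  0.0947]
 [-0.1787 -0.0094 -0.9839]]
delta [0.0208 0.0015 0.1135] yaw -28.879417649560956 wz 0.12058235043903665 j7 -0.5039512244238892
```

>>> carry_out([
  {"tx": 0.006, "ty": 0.0005, "tz": 0.035, "wx": 0, "wy": 0, "wz": 0, "claw": 0},
  {"tx": 0.013, "ty": 0.001, "tz": 0.07, "wx": 0, "wy": 0, "wz": 0, "claw": 0},
  {"tx": 0.0205, "ty": 0.001, "tz": 0.113, "wx": 0, "wy": 0, "wz": 0, "claw": 0},
  {"tx": 0.0205, "ty": 0.001, "tz": 0.113, "wx": 0, "wy": 0, "wz": 0, "claw": 0},
  {"tx": 0.0205, "ty": 0.001, "tz": 0.113, "wx": 0, "wy": 0, "wz": 0, "claw": 1},
  {"tx": 0.0205, "ty": 0.001, "tz": 0.113, "wx": 0, "wy": 0, "wz": 0, "claw": 1},
  {"tx": 0.0205, "ty": 0.001, "tz": 0.113, "wx": 0, "wy": 0, "wz": 0, "claw": 1},
  {"tx": 0.0205, "ty": 0.001, "tz": 0.113, "wx": 0, "wy": 0, "wz": 0, "claw": 1},
], newtons=20)

```text
time_s: 17.05
position: [0.5529, -0.2436, 0.0162]
ee_rot: [0.964, -0.249, -0.085, -0.027]
contact_force: [0.2, 0.6, 7.0]
width: 0.0173
```

```bash
python3 g.py .5522 -.2439 .014 -29;  python3 - <<'E'
from h import *
s=env.observe();d=np.array([np.cos(np.radians(60.8)),np.sin(np.radians(60.8)),0]);print(R.from_quat(s['ee_rot']).inv().apply(-.1*d))
E
```

```text
17.1 [ 0.5529 -0.2436  0.0162] [ 0.9644 -0.2489 -0.0849 -0.0268] 0.01715893887855185 [-2.0884  0.1032  5.9646]
R
 [[ 0.8617 -0.4847 -0.1504]
 [-0.4756 -0.8746  0.094 ]
 [-0.1771 -0.0095 -0.9841]]
delta [-0.0001  0.0006  0.0023] yaw -28.896398532452253 wz 0.10360146754774746 j7 -0.5507421110988334
[-0.0005  0.1    -0.0009]
```

>>> carry_out([
  {"tx": 0, "ty": 0.015, "tz": 0, "wx": 0, "wy": 0, "wz": 0, "claw": 1},
  {"tx": 0, "ty": 0.03, "tz": 0, "wx": 0, "wy": 0, "wz": 0, "claw": 1},
  {"tx": 0, "ty": 0.045, "tz": 0, "wx": 0, "wy": 0, "wz": 0, "claw": 1},
  {"tx": 0, "ty": 0.06, "tz": -0.0005, "wx": 0, "wy": 0, "wz": 0, "claw": 1},
  {"tx": 0, "ty": 0.075, "tz": -0.0005, "wx": 0, "wy": 0, "wz": 0, "claw": 1},
  {"tx": -0.0005, "ty": 0.087, "tz": -0.001, "wx": 0, "wy": 0, "wz": 0, "claw": 1},
  {"tx": -0.0005, "ty": 0.097, "tz": -0.001, "wx": 0, "wy": 0, "wz": 0, "claw": 1},
  {"tx": -0.0005, "ty": 0.097, "tz": -0.001, "wx": 0, "wy": 0, "wz": 0, "claw": 1},
])

```text
time_s: 18.1
position: [0.5043, -0.3301, 0.0162]
ee_rot: [0.964, -0.25, -0.085, -0.026]
contact_force: [-1.8, 0.0, 3.1]
width: 0.0173
```

```bash
python3 g.py .5522 -.2439 .014 -29
```

```text
18.15 [ 0.5047 -0.3295  0.0162] [ 0.9643 -0.2494 -0.0854 -0.0261] 0.01700374942329775 [-1.5948  0.2685  2.3751]
R
 [[ 0.861  -0.4854 -0.1518]
 [-0.4765 -0.8743  0.0929]
 [-0.1778 -0.0077 -0.984 ]]
delta [ 0.0006 -0.0979  0.0029] yaw -28.960262116350165 wz 0.03973788364982056 j7 -0.42760149743415854
```

>>> carry_out([
  {"tx": 0, "ty": 0, "tz": 0, "wx": 0, "wy": 0, "wz": 0, "claw": 0},
  {"tx": 0, "ty": 0, "tz": 0, "wx": 0, "wy": 0, "wz": 0, "claw": 0},
  {"tx": 0, "ty": 0, "tz": 0, "wx": 0, "wy": 0, "wz": 0, "claw": 0},
  {"tx": 0, "ty": 0, "tz": -0.03, "wx": 0, "wy": 0, "wz": 0, "claw": 0},
  {"tx": 0, "ty": 0, "tz": -0.07, "wx": 0, "wy": 0, "wz": 0, "claw": 0},
  {"tx": 0, "ty": 0, "tz": -0.12, "wx": 0.5, "wy": 5, "wz": 0, "claw": -0.36},
  {"tx": 0, "ty": 0, "tz": -0.14, "wx": 0.5, "wy": 10.2, "wz": 0, "claw": -0.36},
  {"tx": 0, "ty": 0, "tz": -0.14, "wx": 0.5, "wy": 10.2, "wz": 0, "claw": -0.36},
])

```text
time_s: 19.15
position: [0.526, -0.3424, 0.1559]
ee_rot: [0.968, -0.251, 0.003, -0.007]
contact_force: [-0.5, -0.7, -0.2]
width: 0.0601
```

```bash
python3 g.py .5454 -.2692 .12 -9
```

```text
19.2 [ 0.5257 -0.3424  0.1544] [ 0.968  -0.2508  0.0013 -0.0078] 0.060189363179321935 [-0.2892  0.964  -0.0576]
R
 [[ 0.8742 -0.4856  0.0065]
 [-0.4856 -0.874   0.0145]
 [-0.0013 -0.0158 -0.9999]]
delta [-0.0182 -0.073   0.0356] yaw -29.05476052415923 wz -20.054760524159235 j7 -0.4163188303767773
```

>>> carry_out([
  {"tx": -0.005, "ty": -0.02, "tz": 0, "wx": -0.9, "wy": 0, "wz": -7, "claw": -0.36},
  {"tx": -0.01, "ty": -0.04, "tz": 0, "wx": -0.9, "wy": 0, "wz": -14, "claw": -0.36},
  {"tx": -0.018, "ty": -0.073, "tz": 0, "wx": -0.9, "wy": -0.2, "wz": -20, "claw": -0.36},
  {"tx": -0.018, "ty": -0.073, "tz": 0.02, "wx": -0.9, "wy": -0.2, "wz": -20, "claw": -0.36},
  {"tx": -0.018, "ty": -0.073, "tz": 0.035, "wx": -0.9, "wy": -0.2, "wz": -20, "claw": -0.36},
  {"tx": -0.018, "ty": -0.073, "tz": 0.035, "wx": -0.9, "wy": -0.2, "wz": -20, "claw": -0.36},
  {"tx": -0.018, "ty": -0.073, "tz": 0.035, "wx": -0.9, "wy": -0.2, "wz": -20, "claw": -0.36},
  {"tx": -0.018, "ty": -0.073, "tz": 0.035, "wx": -0.9, "wy": -0.2, "wz": -20, "claw": -0.36},
])

```text
time_s: 20.2
position: [0.5459, -0.2698, 0.1211]
ee_rot: [0.997, -0.079, -0.001, -0.0]
contact_force: [0.5, 0.6, -0.7]
width: 0.0598
```

```bash
python3 - <<'E'
from h import *
s,_=snap('wrist','w7.png');find('wrist',s,['septa_tin','drawer','ferrule_box'],k=1)
E
python3 g.py .5454 -.2692 .0105 -9
```

```text
wrist septa_tin 0.68 [ 0.542  -0.2664  0.0095]
20.45 [ 0.5457 -0.2695  0.1209] [ 0.9969 -0.0791 -0.0007 -0.0002] 0.05996723729151149 [-0.2247 -0.0909 -0.2931]
R
 [[ 0.9875 -0.1576 -0.0014]
 [-0.1576 -0.9875  0.0006]
 [-0.0015 -0.0003 -1.    ]]
delta [-0.0002 -0.0002  0.1104] yaw -9.068355516157633 wz -0.0683555161576237 j7 -0.31507634948176927
```

View pics/w7.png

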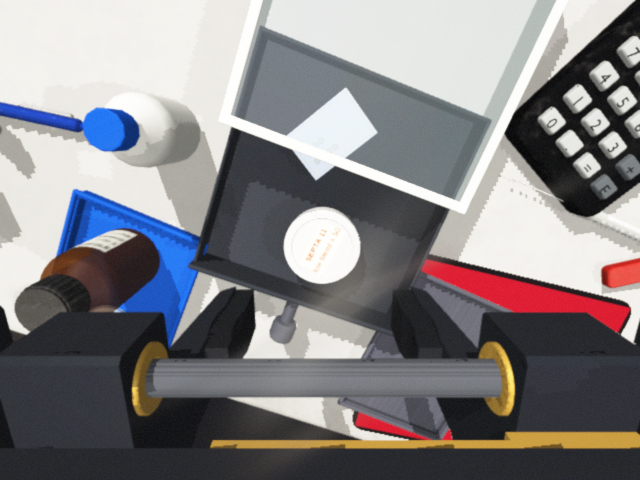

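```bash
python3 - <<'E'
from h import *
s=env.observe();s['position']=np.array([.5459,-.2698,.1211])
p=pix('wrist',s,(321.5,246),.028);print(p,delta(p,s))
for uv in [(191,267),(393,328)]:print(pix('wrist',s,uv,.035))
E
```

```text
[ 0.5448 -0.2689  0.028 ] [-0.0011 -0.0006  0.0931]
[ 0.4563 -0.2677  0.035 ]
[ 0.5854 -0.3345  0.035 ]
```

>>> carry_out([
  {"tx": -0.001, "ty": 0, "tz": 0.04, "wx": 0, "wy": 0, "wz": 0, "claw": -0.36},
  {"tx": -0.001, "ty": 0, "tz": 0.08, "wx": 0, "wy": 0, "wz": 0, "claw": -0.36},
  {"tx": -0.001, "ty": 0, "tz": 0.1, "wx": 0, "wy": 0, "wz": 0, "claw": -0.36},
  {"tx": -0.001, "ty": 0, "tz": 0.11, "wx": 0, "wy": 0, "wz": 0, "claw": -0.36},
  {"tx": -0.001, "ty": 0, "tz": 0.11, "wx": 0, "wy": 0, "wz": 0, "claw": -0.36},
  {"tx": -0.001, "ty": 0, "tz": 0.11, "wx": 0, "wy": 0, "wz": 0, "claw": 1},
  {"tx": -0.001, "ty": 0, "tz": 0.11, "wx": 0, "wy": 0, "wz": 0, "claw": 1},
  {"tx": -0.001, "ty": 0, "tz": 0.11, "wx": 0, "wy": 0, "wz": 0, "claw": 1},
], newtons=15)

```text
time_s: 21.45
position: [0.5454, -0.2696, 0.012]
ee_rot: [0.997, -0.079, 0.0, 0.0]
contact_force: [-0.1, -0.1, 5.2]
width: 0.0518
```

>>> carry_out([
  {"tx": 0, "ty": 0, "tz": 0, "wx": 0, "wy": 0, "wz": 0, "claw": 1},
  {"tx": 0, "ty": 0, "tz": 0, "wx": 0, "wy": 0, "wz": 0, "claw": 1},
  {"tx": 0, "ty": 0, "tz": -0.02, "wx": 0, "wy": 0, "wz": 0, "claw": 1},
  {"tx": 0, "ty": 0, "tz": -0.05, "wx": 0, "wy": 0, "wz": 0, "claw": 1},
  {"tx": 0, "ty": 0, "tz": -0.08, "wx": 0, "wy": 0, "wz": 0, "claw": 1},
  {"tx": 0, "ty": 0, "tz": -0.1, "wx": 0, "wy": 0, "wz": 0, "claw": 1},
  {"tx": 0, "ty": 0, "tz": -0.1, "wx": 0, "wy": 0, "wz": 0, "claw": 1},
  {"tx": 0, "ty": 0, "tz": -0.1, "wx": 0, "wy": 0, "wz": 0, "claw": 1},
])

```text
time_s: 22.45
position: [0.5446, -0.2695, 0.1112]
ee_rot: [0.997, -0.079, -0.001, -0.0]
contact_force: [0.2, 0.2, -0.6]
width: 0.0518
```

```bash
python3 g.py .611 -.3875 .0065 -9
```

```text
22.5 [ 0.5445 -0.2694  0.1109] [ 0.9969 -0.0791 -0.0008 -0.0002] 0.051609124338412936 [-0.0861  0.3565 -0.5644]
R
 [[ 0.9875 -0.1577 -0.0015]
 [-0.1577 -0.9875  0.0004]
 [-0.0015 -0.0002 -1.    ]]
delta [0.0845 0.1061 0.1043] yaw -9.071597654716227 wz -0.07159765471621427 j7 -0.3268014145747008
```

>>> carry_out([
  {"tx": 0.02, "ty": 0.025, "tz": 0, "wx": 0, "wy": 0, "wz": -9, "claw": 1},
  {"tx": 0.04, "ty": 0.05, "tz": 0, "wx": 0, "wy": 0, "wz": -19, "claw": 1},
  {"tx": 0.06, "ty": 0.08, "tz": 0, "wx": 0, "wy": 0, "wz": -29, "claw": 1},
  {"tx": 0.0845, "ty": 0.106, "tz": 0, "wx": 0, "wy": 0, "wz": -39, "claw": 1},
  {"tx": 0.0845, "ty": 0.106, "tz": 0.01, "wx": 0, "wy": 0, "wz": -49, "claw": 1},
  {"tx": 0.0845, "ty": 0.106, "tz": 0.03, "wx": 0, "wy": 0, "wz": -58, "claw": 1},
  {"tx": 0.0845, "ty": 0.106, "tz": 0.05, "wx": 0, "wy": 0, "wz": -66, "claw": 1},
  {"tx": 0.0845, "ty": 0.106, "tz": 0.05, "wx": 0, "wy": 0, "wz": -66, "claw": 1},
])

```text
time_s: 23.5
position: [0.609, -0.3867, 0.0573]
ee_rot: [0.879, 0.476, -0.002, -0.003]
contact_force: [-1.0, -0.3, -0.9]
width: 0.0518
```

```bash
python3 g.py .611 -.3875 .0065 57
```

```text
23.55 [ 0.6101 -0.3869  0.059 ] [ 0.8797  0.4756 -0.0014 -0.0019] 0.05160779549577998 [-0.4022  0.4276 -0.2487]
R
 [[ 0.5477  0.8367 -0.0042]
 [ 0.8367 -0.5477  0.0021]
 [-0.0006 -0.0047 -1.    ]]
delta [-0.      0.0013  0.0525] yaw 56.79284582393968 wz -0.20715417606032815 j7 0.8993450339651402
```

>>> carry_out([
  {"tx": 0, "ty": 0.001, "tz": 0.02, "wx": 0, "wy": 0, "wz": 0, "claw": 1},
  {"tx": 0, "ty": 0.001, "tz": 0.04, "wx": 0, "wy": 0, "wz": 0, "claw": 1},
  {"tx": 0, "ty": 0.001, "tz": 0.05, "wx": 0, "wy": 0, "wz": 0, "claw": 1},
  {"tx": 0, "ty": 0.001, "tz": 0.0525, "wx": 0, "wy": 0, "wz": 0, "claw": 1},
  {"tx": 0, "ty": 0.001, "tz": 0.0525, "wx": 0, "wy": 0, "wz": 0, "claw": 1},
  {"tx": 0, "ty": 0.001, "tz": 0.0525, "wx": 0, "wy": 0, "wz": 0, "claw": -0.4},
  {"tx": 0, "ty": 0.001, "tz": 0.0525, "wx": 0, "wy": 0, "wz": 0, "claw": -0.4},
  {"tx": 0, "ty": 0.001, "tz": 0.0525, "wx": 0, "wy": 0, "wz": 0, "claw": -0.4},
])

```text
time_s: 24.55
position: [0.6109, -0.3873, 0.0063]
ee_rot: [0.88, 0.476, -0.001, -0.002]
contact_force: [-0.1, -0.4, 0.8]
width: 0.0621
```

>>> carry_out([
  {"tx": 0, "ty": 0, "tz": -0.02, "wx": 0, "wy": 0, "wz": 0, "claw": -0.4},
  {"tx": 0, "ty": 0, "tz": -0.05, "wx": 0, "wy": 0, "wz": 0, "claw": -0.4},
  {"tx": 0, "ty": 0, "tz": -0.1, "wx": 0, "wy": 0, "wz": 0, "claw": -0.4},
  {"tx": 0, "ty": 0, "tz": -0.14, "wx": 0, "wy": 0, "wz": 0, "claw": 1},
  {"tx": 0, "ty": 0, "tz": -0.14, "wx": 0, "wy": 0, "wz": 0, "claw": 1},
  {"tx": 0, "ty": 0, "tz": -0.14, "wx": 0, "wy": 0, "wz": 0, "claw": 1},
  {"tx": 0, "ty": 0, "tz": -0.14, "wx": 0, "wy": 0, "wz": 0, "claw": 1},
  {"tx": 0, "ty": 0, "tz": -0.14, "wx": 0, "wy": 0, "wz": 0, "claw": 1},
])

```text
time_s: 25.55
position: [0.6109, -0.3874, 0.1452]
ee_rot: [0.88, 0.476, -0.002, -0.003]
contact_force: [-0.1, -0.2, -0.7]
width: 0.0136
```

```bash
python3 - <<'E'
from h import *
s,_=snap('wrist','w8.png');find('wrist',s,['septa_tin','drawer','steel_tray'],k=1)
E
python3 g.py .4895 -.357 .11 61
```

```text
wrist septa_tin 0.78 [ 0.6062 -0.385   0.0077]
wrist drawer 0.57 [ 0.5071 -0.3347  0.021 ]
25.8 [ 0.6114 -0.3875  0.146 ] [ 0.8797  0.4756 -0.0013 -0.0021] 0.0002561536326707373 [-0.1072 -0.0466 -0.5845]
R
 [[ 0.5476  0.8367 -0.0044]
 [ 0.8367 -0.5476  0.0025]
 [-0.0003 -0.005  -1.    ]]
delta [-0.0412 -0.1185  0.0366] yaw 56.79437258988635 wz -4.205627410113664 j7 0.9531768265297921
```

View pics/w8.png

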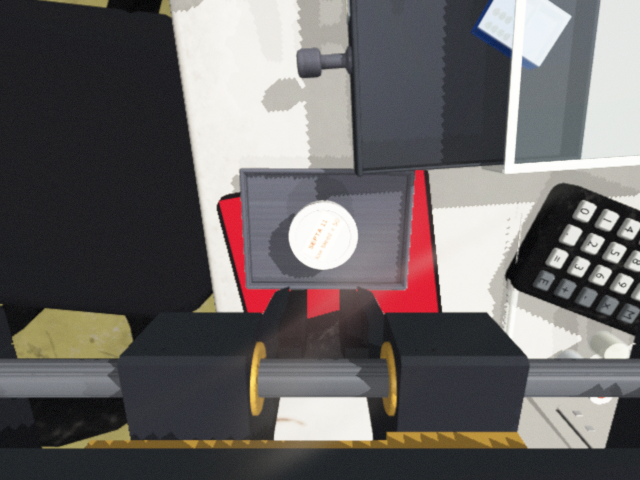

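```bash
python3 g.py .484 -.369 .013 60.8
```

```text
25.85 [ 0.6114 -0.3875  0.1461] [ 0.8797  0.4756 -0.0013 -0.0021] 0.0004425488676789723 [ 0.6227 -0.8383  0.3386]
R
 [[ 0.5477  0.8367 -0.0042]
 [ 0.8367 -0.5476  0.0024]
 [-0.0003 -0.0048 -1.    ]]
delta [-0.0542 -0.1161  0.1337] yaw 56.79381014920293 wz -4.006189850797057 j7 0.9531823325195825
```

>>> carry_out([
  {"tx": -0.018, "ty": -0.04, "tz": 0, "wx": 0, "wy": 0, "wz": -4, "claw": 1},
  {"tx": -0.036, "ty": -0.08, "tz": 0, "wx": 0, "wy": 0, "wz": -4, "claw": 1},
  {"tx": -0.054, "ty": -0.116, "tz": 0, "wx": 0, "wy": 0, "wz": -4, "claw": 1},
  {"tx": -0.054, "ty": -0.116, "tz": 0.04, "wx": 0, "wy": 0, "wz": -4, "claw": 1},
  {"tx": -0.054, "ty": -0.116, "tz": 0.08, "wx": 0, "wy": 0, "wz": -4, "claw": 1},
  {"tx": -0.054, "ty": -0.116, "tz": 0.115, "wx": 0, "wy": 0, "wz": -4, "claw": 1},
  {"tx": -0.054, "ty": -0.116, "tz": 0.133, "wx": 0, "wy": 0, "wz": -4, "claw": 1},
  {"tx": -0.054, "ty": -0.116, "tz": 0.133, "wx": 0, "wy": 0, "wz": -4, "claw": 1},
])

```text
time_s: 26.85
position: [0.4839, -0.3685, 0.0129]
ee_rot: [0.863, 0.506, -0.002, -0.003]
contact_force: [0.2, 0.1, 0.6]
width: 0.0002
```

```bash
python3 g.py .541 -.2658 .013 60.8;python3 - <<'E'
from h import *
s,_=snap('wrist');find('wrist',s,['drawer'],k=2)
s=env.observe()
for d in models.place_of('wrist','drawer')[:1]: print(delta((c2w('wrist',s)@np.r_[d['point'],1])[:3],s))
E
```

```text
26.9 [ 0.4847 -0.3688  0.0141] [ 0.8625  0.506  -0.0009 -0.002 ] 0.000529689571978038 [-0.1128  0.3209  0.5986]
R
 [[ 0.4879  0.8729 -0.0036]
 [ 0.8729 -0.4879  0.0025]
 [ 0.0004 -0.0043 -1.    ]]
delta [ 0.1173 -0.0011  0.0012] yaw 60.7993401957679 wz -0.000659804232100214 j7 0.7607175494745967
wrist drawer 0.94 [ 0.5083 -0.3285  0.0196]
[ 0.0467  0.0009 -0.0055]
```

>>> carry_out([
  {"tx": 0.015, "ty": 0, "tz": 0, "wx": 0, "wy": 0, "wz": 0, "claw": 1},
  {"tx": 0.03, "ty": 0, "tz": 0, "wx": 0, "wy": 0, "wz": 0, "claw": 1},
  {"tx": 0.045, "ty": 0, "tz": 0, "wx": 0, "wy": 0, "wz": 0, "claw": 1},
  {"tx": 0.06, "ty": 0, "tz": 0, "wx": 0, "wy": 0, "wz": 0, "claw": 1},
  {"tx": 0.075, "ty": 0, "tz": 0, "wx": 0, "wy": 0, "wz": 0, "claw": 1},
  {"tx": 0.088, "ty": 0, "tz": 0, "wx": 0, "wy": 0, "wz": 0, "claw": 1},
  {"tx": 0.1, "ty": 0, "tz": 0, "wx": 0, "wy": 0, "wz": 0, "claw": 1},
  {"tx": 0.108, "ty": 0, "tz": 0, "wx": 0, "wy": 0, "wz": 0, "claw": 1},
])

```text
time_s: 28.05
position: [0.5384, -0.2741, 0.0151]
ee_rot: [0.862, 0.506, -0.0, -0.001]
contact_force: [0.6, -2.2, 0.8]
width: 0.0006
```

```bash
python3 g.py .541 -.2658 .013 60.8;python3 - <<'E'
from h import *
s,_=snap('wrist');find('wrist',s,['drawer'],k=2)
E
```

```text
28.1 [ 0.539  -0.2728  0.0152] [ 0.8621  0.5067  0.0002 -0.0016] 0.0003879563664013621 [ 0.077   0.0717 -0.1173]
R
 [[ 0.4866  0.8736 -0.0012]
 [ 0.8736 -0.4866  0.0029]
 [ 0.0019 -0.0025 -1.    ]]
delta [ 0.0071 -0.0016  0.0023] yaw 60.88387676448606 wz 0.08387676448606385 j7 0.5706272312765306
wrist drawer 0.72 [ 0.5543 -0.2527  0.0211]
```

>>> carry_out([
  {"tx": 0.001, "ty": 0, "tz": 0, "wx": 0, "wy": 0, "wz": 0, "claw": 1},
  {"tx": 0.002, "ty": 0, "tz": 0, "wx": 0, "wy": 0, "wz": 0, "claw": 1},
  {"tx": 0.003, "ty": 0, "tz": 0, "wx": 0, "wy": 0, "wz": 0, "claw": 1},
  {"tx": 0.004, "ty": 0, "tz": 0, "wx": 0, "wy": 0, "wz": 0, "claw": 1},
  {"tx": 0.005, "ty": 0, "tz": 0, "wx": 0, "wy": 0, "wz": 0, "claw": 1},
  {"tx": 0.006, "ty": 0, "tz": 0, "wx": 0, "wy": 0, "wz": 0, "claw": 1},
  {"tx": 0.007, "ty": 0, "tz": 0, "wx": 0, "wy": 0, "wz": 0, "claw": 1},
  {"tx": 0.007, "ty": 0, "tz": 0, "wx": 0, "wy": 0, "wz": 0, "claw": 1},
])

```text
time_s: 29.2
position: [0.5416, -0.2676, 0.0151]
ee_rot: [0.862, 0.506, -0.0, -0.002]
contact_force: [-0.7, -1.0, -0.4]
width: 0.0005
```

>>> carry_out([
  {"tx": 0.0005, "ty": 0, "tz": 0, "wx": 0, "wy": 0, "wz": 0, "claw": 1},
  {"tx": 0.001, "ty": 0, "tz": 0, "wx": 0, "wy": 0, "wz": 0, "claw": 1},
  {"tx": 0.0015, "ty": 0, "tz": 0, "wx": 0, "wy": 0, "wz": 0, "claw": 1},
  {"tx": 0.002, "ty": 0, "tz": 0, "wx": 0, "wy": 0, "wz": 0, "claw": 1},
  {"tx": 0.002, "ty": 0, "tz": 0, "wx": 0, "wy": 0, "wz": 0, "claw": 1},
  {"tx": 0.002, "ty": 0, "tz": 0, "wx": 0, "wy": 0, "wz": 0, "claw": 1},
  {"tx": 0.002, "ty": 0, "tz": 0, "wx": 0, "wy": 0, "wz": 0, "claw": 1},
  {"tx": 0.002, "ty": 0, "tz": 0, "wx": 0, "wy": 0, "wz": 0, "claw": 1},
])

```text
time_s: 30.2
position: [0.5427, -0.2658, 0.0151]
ee_rot: [0.862, 0.506, -0.0, -0.002]
contact_force: [-0.4, -0.1, -1.1]
width: 0.0006
```

```bash
python3 g.py .541 -.2658 .013 60.8;python3 - <<'E'
from h import *
s,_=snap('wrist');find('wrist',s,['drawer'],k=2)
E
```

```text
30.25 [ 0.5427 -0.2658  0.0151] [ 0.8623  0.5065 -0.0001 -0.0017] 0.0005852018860215296 [-0.8705 -0.3763  1.0846]
R
 [[ 0.487   0.8734 -0.0018]
 [ 0.8734 -0.487   0.0028]
 [ 0.0015 -0.003  -1.    ]]
delta [-0.0008 -0.0014  0.0021] yaw 60.8580080440394 wz 0.05800804403941129 j7 0.5581117060386919
wrist drawer 0.86 [ 0.5547 -0.2455  0.0216]
```

>>> carry_out([
  {"tx": 0.0005, "ty": 0, "tz": 0, "wx": 0, "wy": 0, "wz": 0, "claw": 1},
  {"tx": 0.001, "ty": 0, "tz": 0, "wx": 0, "wy": 0, "wz": 0, "claw": 1},
  {"tx": 0.0015, "ty": 0, "tz": 0, "wx": 0, "wy": 0, "wz": 0, "claw": 1},
  {"tx": 0.002, "ty": 0, "tz": 0, "wx": 0, "wy": 0, "wz": 0, "claw": 1},
  {"tx": 0.0025, "ty": 0, "tz": 0, "wx": 0, "wy": 0, "wz": 0, "claw": 1},
  {"tx": 0.003, "ty": 0, "tz": 0, "wx": 0, "wy": 0, "wz": 0, "claw": 1},
  {"tx": 0.003, "ty": 0, "tz": 0, "wx": 0, "wy": 0, "wz": 0, "claw": 1},
  {"tx": 0.003, "ty": 0, "tz": 0, "wx": 0, "wy": 0, "wz": 0, "claw": 1},
])

```text
time_s: 31.35
position: [0.5434, -0.2644, 0.0151]
ee_rot: [0.862, 0.506, -0.001, -0.001]
contact_force: [-3.6, -4.6, 0.7]
width: 0.0005
```

```bash
python3 g.py .541 -.2658 .013 60.8
```

```text
31.4 [ 0.5434 -0.2644  0.015 ] [ 0.8625  0.5061 -0.0012 -0.0012] -6.69819630366279e-05 [-2.9923 -4.423   1.0827]
R
 [[ 0.4877  0.873  -0.0032]
 [ 0.873  -0.4877  0.0009]
 [-0.0008 -0.0033 -1.    ]]
delta [-0.0024 -0.0014  0.002 ] yaw 60.8073391889538 wz 0.007339188953807252 j7 0.5536513475272151
```

>>> carry_out([
  {"tx": 0.001, "ty": 0, "tz": 0, "wx": 0, "wy": 0, "wz": 0, "claw": 1},
  {"tx": 0.002, "ty": 0, "tz": 0, "wx": 0, "wy": 0, "wz": 0, "claw": 1},
  {"tx": 0.003, "ty": 0, "tz": 0, "wx": 0, "wy": 0, "wz": 0, "claw": 1},
  {"tx": 0.004, "ty": 0, "tz": 0, "wx": 0, "wy": 0, "wz": 0, "claw": 1},
  {"tx": 0.004, "ty": 0, "tz": 0, "wx": 0, "wy": 0, "wz": 0, "claw": 1},
  {"tx": 0.004, "ty": 0, "tz": 0, "wx": 0, "wy": 0, "wz": 0, "claw": 1},
  {"tx": 0.004, "ty": 0, "tz": 0, "wx": 0, "wy": 0, "wz": 0, "claw": 1},
  {"tx": 0.004, "ty": 0, "tz": 0, "wx": 0, "wy": 0, "wz": 0, "claw": 1},
])

```text
time_s: 32.4
position: [0.5434, -0.2643, 0.0151]
ee_rot: [0.863, 0.505, -0.004, 0.0]
contact_force: [-6.0, -8.1, 5.4]
width: 0.0003
```

```bash
python3 g.py .541 -.2658 .013 60.8
```

```text
32.45 [ 0.5433 -0.2644  0.0151] [ 0.8631  0.5051 -0.0042  0.0001] 0.0004668141217611691 [-5.9031 -8.0629  4.8624]
R
 [[ 0.4897  0.8718 -0.0071]
 [ 0.8718 -0.4898 -0.0044]
 [-0.0073 -0.004  -1.    ]]
delta [-0.0024 -0.0013  0.0021] yaw 60.6756215051986 wz -0.12437849480139107 j7 0.5477667905958011
```

The drawer is at its stop: 10 N and no further travel. I'll back off and fetch the amber bottle.

>>> carry_out([
  {"tx": -0.015, "ty": 0, "tz": 0, "wx": 0, "wy": 0, "wz": 0, "claw": 1},
  {"tx": -0.03, "ty": 0, "tz": 0, "wx": 0, "wy": 0, "wz": 0, "claw": 1},
  {"tx": -0.03, "ty": 0, "tz": -0.05, "wx": 0, "wy": 0, "wz": 0, "claw": 1},
  {"tx": -0.03, "ty": 0, "tz": -0.1, "wx": 0, "wy": 0, "wz": 0, "claw": 1},
  {"tx": -0.03, "ty": 0, "tz": -0.15, "wx": 0, "wy": 0, "wz": 10, "claw": -0.5},
  {"tx": -0.03, "ty": 0, "tz": -0.19, "wx": 0, "wy": 0, "wz": 20, "claw": -0.5},
  {"tx": -0.03, "ty": 0, "tz": -0.19, "wx": 0, "wy": 0, "wz": 30, "claw": -0.5},
  {"tx": -0.03, "ty": 0, "tz": -0.19, "wx": 0, "wy": 0, "wz": 40, "claw": -0.5},
])

```text
time_s: 33.45
position: [0.5305, -0.2896, 0.206]
ee_rot: [0.984, 0.177, -0.003, 0.002]
contact_force: [-0.5, 0.4, -1.2]
width: 0.0382
```

```bash
python3 g.py .4021 -.2613 .19 -32.5
```

```text
33.5 [ 0.5305 -0.2895  0.2059] [ 0.9847  0.1744 -0.0028  0.0015] 0.041997864435666186 [ 0.2316  0.4123 -0.0612]
R
 [[ 0.9391  0.3435 -0.005 ]
 [ 0.3435 -0.9392 -0.004 ]
 [-0.006   0.002  -1.    ]]
delta [-0.1108 -0.0706  0.0164] yaw 20.08812447863026 wz 52.58812447863028 j7 0.2078141936530883
```

>>> carry_out([
  {"tx": -0.028, "ty": -0.018, "tz": 0, "wx": 0, "wy": 0.3, "wz": 10, "claw": -0.5},
  {"tx": -0.056, "ty": -0.036, "tz": 0, "wx": 0, "wy": 0.3, "wz": 20, "claw": -0.5},
  {"tx": -0.084, "ty": -0.054, "tz": 0, "wx": 0, "wy": 0.3, "wz": 30, "claw": -0.5},
  {"tx": -0.111, "ty": -0.071, "tz": 0.01, "wx": 0, "wy": 0.3, "wz": 40, "claw": -0.5},
  {"tx": -0.111, "ty": -0.071, "tz": 0.01, "wx": 0, "wy": 0.3, "wz": 50, "claw": -0.5},
  {"tx": -0.111, "ty": -0.071, "tz": 0.01, "wx": 0, "wy": 0.3, "wz": 52.5, "claw": -0.5},
  {"tx": -0.111, "ty": -0.071, "tz": 0.01, "wx": 0, "wy": 0.3, "wz": 52.5, "claw": -0.5},
  {"tx": -0.111, "ty": -0.071, "tz": 0.01, "wx": 0, "wy": 0.3, "wz": 52.5, "claw": -0.5},
])

```text
time_s: 34.5
position: [0.4023, -0.2609, 0.1964]
ee_rot: [0.961, -0.278, 0.001, 0.002]
contact_force: [0.9, 0.3, -0.1]
width: 0.0662
```

```bash
python3 g.py .4021 -.2613 .04 -32.5;python3 - <<'E'
from h import *
s,_=snap('wrist','w9.png');find('wrist',s,['amber_bottle','beaker','drawer','white_bottle'],k=1)
E
```

```text
34.55 [ 0.4021 -0.2609  0.1963] [ 0.9605 -0.2782  0.0008  0.0019] 0.06587194259136386 [ 0.6028  0.1438 -0.1562]
R
 [[ 0.8452 -0.5344  0.0005]
 [-0.5344 -0.8452 -0.0041]
 [ 0.0026  0.0032 -1.    ]]
delta [-0.0002 -0.0002  0.1563] yaw -32.30162886907848 wz 0.19837113092151526 j7 -0.5843724767280206
wrist amber_bottle 0.81 [ 0.4039 -0.2576  0.0021]
wrist beaker 0.9 [ 0.3671 -0.3221  0.0052]
wrist drawer 0.91 [ 0.5559 -0.2432  0.0212]
wrist white_bottle 0.78 [ 0.4511 -0.1797 -0.0019]
```

View pics/w9.png

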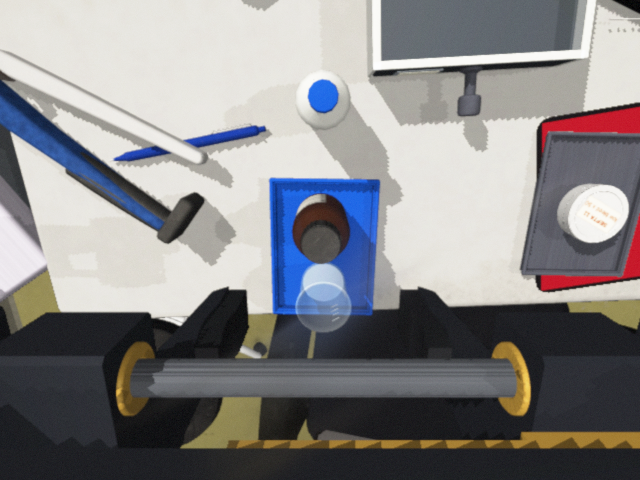

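>>> carry_out([
  {"tx": 0, "ty": 0, "tz": 0.05, "wx": 0, "wy": 0, "wz": 0, "claw": -0.5},
  {"tx": 0, "ty": 0, "tz": 0.1, "wx": 0, "wy": 0, "wz": 0, "claw": -0.5},
  {"tx": 0, "ty": 0, "tz": 0.14, "wx": 0, "wy": 0, "wz": 0, "claw": -0.5},
  {"tx": 0, "ty": 0, "tz": 0.156, "wx": 0, "wy": 0, "wz": 0, "claw": -0.5},
  {"tx": 0, "ty": 0, "tz": 0.156, "wx": 0, "wy": 0, "wz": 0, "claw": -0.5},
  {"tx": 0, "ty": 0, "tz": 0.156, "wx": 0, "wy": 0, "wz": 0, "claw": 1},
  {"tx": 0, "ty": 0, "tz": 0.156, "wx": 0, "wy": 0, "wz": 0, "claw": 1},
  {"tx": 0, "ty": 0, "tz": 0.156, "wx": 0, "wy": 0, "wz": 0, "claw": 1},
], newtons=20)

```text
time_s: 35.8
position: [0.402, -0.2619, 0.0412]
ee_rot: [0.96, -0.279, 0.001, 0.002]
contact_force: [-1.0, 1.7, 3.8]
width: 0.0448
```

>>> carry_out([
  {"tx": 0, "ty": 0, "tz": 0, "wx": 0, "wy": 0, "wz": 0, "claw": 1},
  {"tx": 0, "ty": 0, "tz": 0, "wx": 0, "wy": 0, "wz": 0, "claw": 1},
  {"tx": 0, "ty": 0, "tz": -0.03, "wx": 0, "wy": 0, "wz": 0, "claw": 1},
  {"tx": 0, "ty": 0, "tz": -0.07, "wx": 0, "wy": 0, "wz": 0, "claw": 1},
  {"tx": 0, "ty": 0, "tz": -0.11, "wx": 0, "wy": 0, "wz": 0, "claw": 1},
  {"tx": 0, "ty": 0, "tz": -0.13, "wx": 0, "wy": 0, "wz": 10, "claw": 1},
  {"tx": 0, "ty": 0, "tz": -0.13, "wx": 0, "wy": 0, "wz": 20, "claw": 1},
  {"tx": 0, "ty": 0, "tz": -0.13, "wx": 0, "wy": 0, "wz": 30, "claw": 1},
])

```text
time_s: 36.8
position: [0.4017, -0.2614, 0.1715]
ee_rot: [0.854, -0.521, 0.002, 0.002]
contact_force: [-0.4, 0.0, -1.6]
width: 0.0448
```

```bash
python3 g.py .566 -.2977 .037 -118.8
```

```text
36.85 [ 0.4018 -0.2613  0.1714] [ 0.8525 -0.5227  0.002   0.0018] 0.04490032844895176 [ 0.011   0.0202 -0.129 ]
R
 [[ 0.4535 -0.8912  0.0014]
 [-0.8912 -0.4535 -0.0052]
 [ 0.0053  0.0011 -1.    ]]
delta [ 0.1062 -0.13    0.1348] yaw -63.029187765464975 wz 55.770812234535015 j7 -1.022353839900458
```

>>> carry_out([
  {"tx": 0.026, "ty": -0.032, "tz": 0, "wx": 0, "wy": -0.2, "wz": 9, "claw": 1},
  {"tx": 0.053, "ty": -0.065, "tz": 0, "wx": 0, "wy": -0.2, "wz": 19, "claw": 1},
  {"tx": 0.08, "ty": -0.1, "tz": 0, "wx": 0, "wy": -0.2, "wz": 29, "claw": 1},
  {"tx": 0.106, "ty": -0.13, "tz": 0, "wx": 0, "wy": -0.2, "wz": 39, "claw": 1},
  {"tx": 0.106, "ty": -0.13, "tz": 0, "wx": 0, "wy": -0.2, "wz": 49, "claw": 1},
  {"tx": 0.106, "ty": -0.13, "tz": 0.03, "wx": 0, "wy": -0.2, "wz": 55.8, "claw": 1},
  {"tx": 0.106, "ty": -0.13, "tz": 0.06, "wx": 0, "wy": -0.2, "wz": 55.8, "claw": 1},
  {"tx": 0.106, "ty": -0.13, "tz": 0.06, "wx": 0, "wy": -0.2, "wz": 55.8, "claw": 1},
])

```text
time_s: 37.85
position: [0.5636, -0.2959, 0.1092]
ee_rot: [-0.51, 0.86, 0.002, -0.002]
contact_force: [-0.1, -0.1, -1.3]
width: 0.0447
```

```bash
python3 g.py .566 -.2978 .037 -118.8
```

```text
37.9 [ 0.5649 -0.2966  0.1109] [-0.5096  0.8604  0.     -0.0006] 0.044786409910861774 [-0.3392  0.6285 -0.3106]
R
 [[-0.4807 -0.8769 -0.0011]
 [-0.8769  0.4807 -0.0005]
 [ 0.001   0.0007 -1.    ]]
delta [ 0.0005 -0.0015  0.0739] yaw -118.73147627091973 wz 0.06852372908025472 j7 -1.7126393210815312
```

>>> carry_out([
  {"tx": 0.0005, "ty": -0.001, "tz": 0.03, "wx": 0, "wy": 0, "wz": 0, "claw": 1},
  {"tx": 0.0005, "ty": -0.001, "tz": 0.055, "wx": 0, "wy": 0, "wz": 0, "claw": 1},
  {"tx": 0.0005, "ty": -0.001, "tz": 0.062, "wx": 0, "wy": 0, "wz": 0, "claw": 1},
  {"tx": 0.0005, "ty": -0.001, "tz": 0.062, "wx": 0, "wy": 0, "wz": 0, "claw": 1},
  {"tx": 0.0005, "ty": -0.001, "tz": 0.062, "wx": 0, "wy": 0, "wz": 0, "claw": 1},
  {"tx": 0.0005, "ty": -0.001, "tz": 0.062, "wx": 0, "wy": 0, "wz": 0, "claw": 1},
  {"tx": 0.0005, "ty": -0.001, "tz": 0.062, "wx": 0, "wy": 0, "wz": 0, "claw": 1},
  {"tx": 0.0005, "ty": -0.001, "tz": 0.062, "wx": 0, "wy": 0, "wz": 0, "claw": 1},
])

```text
time_s: 38.9
position: [0.5656, -0.2976, 0.0492]
ee_rot: [-0.51, 0.86, -0.0, -0.001]
contact_force: [0.2, -0.7, -1.3]
width: 0.0445
```

```bash
python3 g.py .566 -.2978 .037 -118.8
```

```text
38.95 [ 0.5656 -0.2976  0.049 ] [-0.5096  0.8604 -0.     -0.0006] 0.04515399068048316 [ 0.4504 -0.419  -1.3955]
R
 [[-0.4806 -0.8769 -0.001 ]
 [-0.8769  0.4806 -0.0006]
 [ 0.001   0.0006 -1.    ]]
delta [-0.     -0.0005  0.012 ] yaw -118.7274666510971 wz 0.07253334890287988 j7 -1.7182620390761105
```

>>> carry_out([
  {"tx": 0, "ty": -0.0005, "tz": 0.006, "wx": 0, "wy": 0, "wz": 0, "claw": 1},
  {"tx": 0, "ty": -0.0005, "tz": 0.01, "wx": 0, "wy": 0, "wz": 0, "claw": 1},
  {"tx": 0, "ty": -0.0005, "tz": 0.012, "wx": 0, "wy": 0, "wz": 0, "claw": 1},
  {"tx": 0, "ty": -0.0005, "tz": 0.0125, "wx": 0, "wy": 0, "wz": 0, "claw": 1},
  {"tx": 0, "ty": -0.0005, "tz": 0.0125, "wx": 0, "wy": 0, "wz": 0, "claw": 1},
  {"tx": 0, "ty": -0.0005, "tz": 0.0125, "wx": 0, "wy": 0, "wz": 0, "claw": -0.5},
  {"tx": 0, "ty": -0.0005, "tz": 0.0125, "wx": 0, "wy": 0, "wz": 0, "claw": -0.5},
  {"tx": 0, "ty": -0.0005, "tz": 0.0125, "wx": 0, "wy": 0, "wz": 0, "claw": -0.5},
])

```text
time_s: 39.95
position: [0.5659, -0.2978, 0.0363]
ee_rot: [-0.51, 0.86, 0.0, -0.001]
contact_force: [0.8, 0.0, 0.9]
width: 0.0659
```

>>> carry_out([
  {"tx": 0, "ty": 0, "tz": -0.03, "wx": 0, "wy": 0, "wz": 0, "claw": -0.5},
  {"tx": 0, "ty": 0, "tz": -0.07, "wx": 0, "wy": 0, "wz": 0, "claw": -0.5},
  {"tx": 0, "ty": 0, "tz": -0.12, "wx": 0, "wy": 0, "wz": 0, "claw": -0.5},
  {"tx": 0, "ty": 0, "tz": -0.16, "wx": 0, "wy": 0, "wz": -5, "claw": -0.5},
  {"tx": 0, "ty": 0, "tz": -0.17, "wx": 0, "wy": 0, "wz": -15, "claw": -0.5},
  {"tx": 0, "ty": 0, "tz": -0.17, "wx": 0, "wy": 0, "wz": -25, "claw": -0.5},
  {"tx": 0, "ty": 0, "tz": -0.17, "wx": 0, "wy": 0, "wz": -35, "claw": -0.5},
  {"tx": 0, "ty": 0, "tz": -0.17, "wx": 0, "wy": 0, "wz": -40, "claw": -0.5},
])

```text
time_s: 40.95
position: [0.5658, -0.2979, 0.2061]
ee_rot: [0.774, -0.633, -0.001, 0.001]
contact_force: [-1.1, 0.1, -0.3]
width: 0.0659
```

```bash
python3 g.py .3668 -.3173 .15 -32.5
```

```text
41.0 [ 0.5657 -0.2979  0.206 ] [ 0.7747 -0.6323 -0.0006  0.0007] 0.06642396797602579 [-0.2932 -0.1806 -0.066 ]
R
 [[ 0.2004 -0.9797 -0.0018]
 [-0.9797 -0.2004 -0.0003]
 [-0.0001  0.0018 -1.    ]]
delta [-0.0209  0.1987  0.0563] yaw -78.43735165933853 wz -45.93735165933853 j7 -1.156048011550238
```

>>> carry_out([
  {"tx": -0.005, "ty": 0.05, "tz": 0, "wx": 0, "wy": 0, "wz": -8, "claw": -0.5},
  {"tx": -0.01, "ty": 0.1, "tz": 0, "wx": 0, "wy": 0, "wz": -18, "claw": -0.5},
  {"tx": -0.016, "ty": 0.15, "tz": 0, "wx": 0, "wy": 0, "wz": -28, "claw": -0.5},
  {"tx": -0.021, "ty": 0.199, "tz": 0.02, "wx": 0, "wy": 0, "wz": -38, "claw": -0.5},
  {"tx": -0.021, "ty": 0.199, "tz": 0.05, "wx": 0, "wy": 0, "wz": -46, "claw": -0.5},
  {"tx": -0.021, "ty": 0.199, "tz": 0.08, "wx": 0, "wy": 0, "wz": -46, "claw": -0.5},
  {"tx": -0.021, "ty": 0.199, "tz": 0.1, "wx": 0, "wy": 0, "wz": -46, "claw": -0.5},
  {"tx": -0.021, "ty": 0.199, "tz": 0.1, "wx": 0, "wy": 0, "wz": -46, "claw": -0.5},
])

```text
time_s: 42.0
position: [0.3657, -0.3169, 0.1054]
ee_rot: [0.96, -0.28, -0.002, 0.0]
contact_force: [-0.1, -0.8, 0.3]
width: 0.0662
```

```bash
python3 g.py .3668 -.3173 .0228 -32.5
```

```text
42.05 [ 0.3663 -0.3172  0.1062] [ 0.9601 -0.2796 -0.0013  0.0003] 0.06610309455001391 [0.3196 0.3042 0.2476]
R
 [[ 0.8436 -0.5369 -0.0027]
 [-0.5369 -0.8436  0.0001]
 [-0.0024  0.0014 -1.    ]]
delta [ 0.0007 -0.0003  0.0834] yaw -32.4734279140961 wz 0.026572085903893594 j7 -0.5776148631835815
```

>>> carry_out([
  {"tx": 0.0005, "ty": 0, "tz": 0.04, "wx": 0, "wy": 0, "wz": 0, "claw": -0.5},
  {"tx": 0.0005, "ty": 0, "tz": 0.07, "wx": 0, "wy": 0, "wz": 0, "claw": -0.5},
  {"tx": 0.0005, "ty": 0, "tz": 0.083, "wx": 0, "wy": 0, "wz": 0, "claw": -0.5},
  {"tx": 0.0005, "ty": 0, "tz": 0.083, "wx": 0, "wy": 0, "wz": 0, "claw": -0.5},
  {"tx": 0.0005, "ty": 0, "tz": 0.083, "wx": 0, "wy": 0, "wz": 0, "claw": -0.5},
  {"tx": 0.0005, "ty": 0, "tz": 0.083, "wx": 0, "wy": 0, "wz": 0, "claw": 1},
  {"tx": 0.0005, "ty": 0, "tz": 0.083, "wx": 0, "wy": 0, "wz": 0, "claw": 1},
  {"tx": 0.0005, "ty": 0, "tz": 0.083, "wx": 0, "wy": 0, "wz": 0, "claw": 1},
], newtons=12)

```text
time_s: 43.05
position: [0.3667, -0.3177, 0.0236]
ee_rot: [0.96, -0.28, -0.001, 0.0]
contact_force: [0.1, -0.5, 3.7]
width: 0.0442
```

>>> carry_out([
  {"tx": 0, "ty": 0, "tz": 0, "wx": 0, "wy": 0, "wz": 0, "claw": 1},
  {"tx": 0, "ty": 0, "tz": 0, "wx": 0, "wy": 0, "wz": 0, "claw": 1},
  {"tx": 0, "ty": 0, "tz": -0.03, "wx": 0, "wy": 0, "wz": 0, "claw": 1},
  {"tx": 0, "ty": 0, "tz": -0.07, "wx": 0, "wy": 0, "wz": 0, "claw": 1},
  {"tx": 0, "ty": 0, "tz": -0.11, "wx": 0, "wy": 0, "wz": 0, "claw": 1},
  {"tx": 0, "ty": 0, "tz": -0.13, "wx": 0, "wy": 0, "wz": 10, "claw": 1},
  {"tx": 0, "ty": 0, "tz": -0.13, "wx": 0, "wy": 0, "wz": 20, "claw": 1},
  {"tx": 0, "ty": 0, "tz": -0.13, "wx": 0, "wy": 0, "wz": 30, "claw": 1},
])

```text
time_s: 44.05
position: [0.3667, -0.3176, 0.1538]
ee_rot: [0.853, -0.521, -0.001, 0.001]
contact_force: [0.5, 0.3, -0.5]
width: 0.0442
```

```bash
python3 g.py .5002 -.2599 .02 -118.6
```

```text
44.1 [ 0.3668 -0.3175  0.1537] [ 0.8521 -0.5233 -0.0007  0.0008] 0.04438420139295654 [-0.9776  0.1268 -1.526 ]
R
 [[ 0.4523 -0.8919 -0.002 ]
 [-0.8919 -0.4523 -0.0006]
 [-0.0004  0.0021 -1.    ]]
delta [ 0.009  -0.1453  0.1334] yaw -63.10785800581172 wz 55.49214199418827 j7 -0.8960482490194321
```

>>> carry_out([
  {"tx": 0.002, "ty": -0.036, "tz": 0, "wx": 0, "wy": 0, "wz": 9, "claw": 1},
  {"tx": 0.004, "ty": -0.072, "tz": 0, "wx": 0, "wy": 0, "wz": 19, "claw": 1},
  {"tx": 0.007, "ty": -0.11, "tz": 0, "wx": 0, "wy": 0, "wz": 29, "claw": 1},
  {"tx": 0.009, "ty": -0.145, "tz": 0, "wx": 0, "wy": 0, "wz": 39, "claw": 1},
  {"tx": 0.009, "ty": -0.145, "tz": 0, "wx": 0, "wy": 0, "wz": 49, "claw": 1},
  {"tx": 0.009, "ty": -0.145, "tz": 0.02, "wx": 0, "wy": 0, "wz": 55.5, "claw": 1},
  {"tx": 0.009, "ty": -0.145, "tz": 0.06, "wx": 0, "wy": 0, "wz": 55.5, "claw": 1},
  {"tx": 0.009, "ty": -0.145, "tz": 0.06, "wx": 0, "wy": 0, "wz": 55.5, "claw": 1},
])

```text
time_s: 45.1
position: [0.4977, -0.2586, 0.091]
ee_rot: [-0.512, 0.859, 0.003, -0.003]
contact_force: [0.3, 0.1, -1.2]
width: 0.0444
```

```bash
python3 g.py .5002 -.2599 .02 -118.6
```

```text
45.15 [ 0.499  -0.2594  0.0926] [-0.5112  0.8594  0.0018 -0.002 ] 0.04429905602085427 [ 0.0595 -0.3313 -0.9949]
R
 [[-0.4773 -0.8787 -0.0052]
 [-0.8788  0.4773  0.001 ]
 [ 0.0016  0.005  -1.    ]]
delta [-0.0002 -0.0017  0.0726] yaw -118.50683511029847 wz 0.09316488970154069 j7 -1.6966418532477603
```

>>> carry_out([
  {"tx": 0, "ty": -0.001, "tz": 0.03, "wx": 0, "wy": 0, "wz": 0, "claw": 1},
  {"tx": 0, "ty": -0.001, "tz": 0.055, "wx": 0, "wy": 0, "wz": 0, "claw": 1},
  {"tx": 0, "ty": -0.001, "tz": 0.06, "wx": 0, "wy": 0, "wz": 0, "claw": 1},
  {"tx": 0, "ty": -0.001, "tz": 0.06, "wx": 0, "wy": 0, "wz": 0, "claw": 1},
  {"tx": 0, "ty": -0.001, "tz": 0.06, "wx": 0, "wy": 0, "wz": 0, "claw": 1},
  {"tx": 0, "ty": -0.001, "tz": 0.06, "wx": 0, "wy": 0, "wz": 0, "claw": 1},
  {"tx": 0, "ty": -0.001, "tz": 0.06, "wx": 0, "wy": 0, "wz": 0, "claw": 1},
  {"tx": 0, "ty": -0.001, "tz": 0.06, "wx": 0, "wy": 0, "wz": 0, "claw": 1},
])

```text
time_s: 46.15
position: [0.4996, -0.2598, 0.0328]
ee_rot: [-0.511, 0.859, 0.002, -0.002]
contact_force: [-0.1, 0.0, -1.9]
width: 0.0445
```

```bash
python3 g.py .5002 -.2599 .02 -118.6
```

```text
46.2 [ 0.4996 -0.2598  0.0327] [-0.5113  0.8594  0.0017 -0.002 ] 0.04478346422066293 [ 0.4445  0.0068 -1.1764]
R
 [[-0.4771 -0.8788 -0.0052]
 [-0.8788  0.4771  0.0009]
 [ 0.0016  0.005  -1.    ]]
delta [-0.0002 -0.0007  0.0127] yaw -118.49849507660346 wz 0.10150492339653283 j7 -1.7006589345977423
```

>>> carry_out([
  {"tx": 0, "ty": -0.0005, "tz": 0.006, "wx": 0.3, "wy": 0, "wz": 0, "claw": 1},
  {"tx": 0, "ty": -0.0005, "tz": 0.01, "wx": 0.3, "wy": 0, "wz": 0, "claw": 1},
  {"tx": 0, "ty": -0.0005, "tz": 0.0125, "wx": 0.3, "wy": 0, "wz": 0, "claw": 1},
  {"tx": 0, "ty": -0.0005, "tz": 0.013, "wx": 0.3, "wy": 0, "wz": 0, "claw": 1},
  {"tx": 0, "ty": -0.0005, "tz": 0.013, "wx": 0.3, "wy": 0, "wz": 0, "claw": 1},
  {"tx": 0, "ty": -0.0005, "tz": 0.013, "wx": 0.3, "wy": 0, "wz": 0, "claw": -0.5},
  {"tx": 0, "ty": -0.0005, "tz": 0.013, "wx": 0.3, "wy": 0, "wz": 0, "claw": -0.5},
  {"tx": 0, "ty": -0.0005, "tz": 0.013, "wx": 0.3, "wy": 0, "wz": 0, "claw": -0.5},
])

```text
time_s: 47.2
position: [0.5, -0.26, 0.0196]
ee_rot: [-0.511, 0.859, -0.001, -0.001]
contact_force: [-0.2, 0.7, -0.0]
width: 0.0657
```

>>> carry_out([
  {"tx": 0, "ty": 0, "tz": -0.03, "wx": 0, "wy": 0, "wz": 0, "claw": -0.5},
  {"tx": 0, "ty": 0, "tz": -0.07, "wx": 0, "wy": 0, "wz": 0, "claw": -0.5},
  {"tx": 0, "ty": 0, "tz": -0.12, "wx": 0, "wy": 0, "wz": 0, "claw": -0.5},
  {"tx": 0, "ty": 0, "tz": -0.17, "wx": 0, "wy": 0, "wz": 0, "claw": -0.5},
  {"tx": 0.003, "ty": -0.036, "tz": -0.219, "wx": 0, "wy": 0, "wz": 0, "claw": -1},
  {"tx": 0.003, "ty": -0.036, "tz": -0.219, "wx": 0, "wy": 0, "wz": 0, "claw": -1},
  {"tx": 0.003, "ty": -0.036, "tz": -0.219, "wx": 0, "wy": 0, "wz": 0, "claw": -1},
  {"tx": 0.003, "ty": -0.036, "tz": -0.219, "wx": 0, "wy": 0, "wz": 0, "claw": -1},
])

```text
time_s: 48.2
position: [0.5287, -0.2786, 0.2369]
ee_rot: [-0.511, 0.859, 0.001, -0.002]
contact_force: [-0.5, -0.3, 0.5]
width: 0.0883
```

```bash
python3 - <<'E'
from h import *
s,_=snap('wrist','w10.png');st()
find('wrist',s,['amber_bottle','beaker','white_bottle','drawer','septa_tin'],k=1)
# compare to initial settled picture w3 by template matching, same pose almost
a=cv2.imread('pics/w3.png');b=cv2.imread('pics/w10.png')
for n,(u,v) in dict(amber=(322,179),beaker=(321,254),knob=(281,207),steel=(385,78)).items():
    t=a[v-28:v+28,u-28:u+28];r=cv2.matchTemplate(b[:300],t,cv2.TM_CCOEFF_NORMED);m=cv2.minMaxLoc(r);print(n,round(m[1],3),m[3][0]+28-u,m[3][1]+28-v)
s,_=snap('top'); find('top',s,['amber_bottle','beaker','white_bottle','drawer','septa_tin','steel_tray'],k=1)
E
```

```text
48.25 [ 0.5289 -0.2787  0.237 ] [-0.5114  0.8593  0.0011 -0.0017] 0.08832779350687621 [-1.3964 -0.423   0.4345]
R
 [[-0.4769 -0.8789 -0.004 ]
 [-0.8789  0.477   0.0001]
 [ 0.0018  0.0036 -1.    ]]
wrist amber_bottle 0.72 [ 0.5674 -0.292   0.0018]
wrist beaker 0.83 [ 0.4988 -0.261  -0.0003]
wrist white_bottle 0.98 [ 0.4511 -0.1811 -0.0053]
wrist drawer 0.71 [ 0.5536 -0.245   0.0205]
wrist septa_tin 0.45 [ 0.3845 -0.2856 -0.0011]
amber 0.983 -2 -2
beaker 0.988 0 -2
knob 0.973 -1 -3
steel 0.773 -319 32
top amber_bottle 0.66 [ 0.5644 -0.2944 -0.0035]
top beaker 0.95 [ 0.4952 -0.2589 -0.0009]
```

View pics/w10.png

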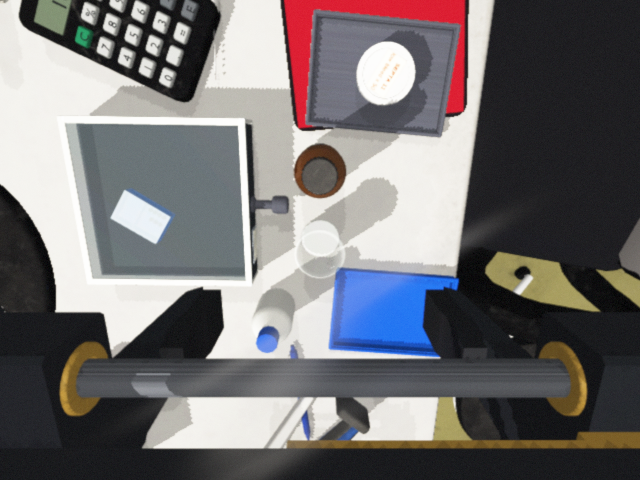

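```bash
python3 -c "
from rig import env
print(env.job_done())"
```

```text
the job is handed in; nothing more can be done
None
```

The job is done and handed in at about 48 s of the 109 s allowed; no verdict was reported.

**What I did**
1. I stood the beaker and then the amber bottle in the blue tray.
2. I pulled the drawer out 97 mm and laid the tin flat in the steel tray.
3. I pushed the drawer back until it stopped. It held at about 10 N with no further travel.
4. I stood the amber bottle and then the beaker back where they had been.

**Last checks**
- **Vessels:** In the final wrist picture the amber bottle and beaker stand upright within about 1–2 mm of where they started, measured against the knob in the first picture.
- **Tin and box:** The tin lies flat in the steel tray and the blue box is still in the drawer.
- **Drawer:** The drawer shows shut, with the knob within about 1–2 mm of its starting position.
- **White bottle:** It reads the same position as before, to within the network's error.

**Checks that disagreed**
- **Amber bottle:** The network put it up to 6 mm away from the picture-based position, more than its stated error. I went by the template match and the recorded gripper position.
- **Tin:** The network placed it, with low confidence, at the blue tray. The picture clearly shows it in the steel tray.
- **Top camera:** On the last look the network found only the amber bottle and the beaker. It put the beaker about 5 mm from its recorded place, while the wrist view had it within about 2 mm.
- **Steel tray:** The template match failed there, as expected with the tin now in it.

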